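# Take the roller cover off its leaning peg and seat it on the test-rig drive

### The job

Lift the zinc roller cover up and off the leaning peg where it hangs under the lamp arm, then set it boss-up over the square brass drive stub of the green test rig, fully home so that it lies flat on the steel seat, and let go. Nobody knows at what angle the stub stopped, so feel for where the square bore drops over it. Leave the black tachograph unit and the tin cup standing where they are.

Things in the scene. Friction and masses are not known exactly. Their poses are not given: they have to be found in the camera images.
- cover_center (a point): Centre of the zinc roller cover (loose, about 0.24 kg, 46 mm high), on its axis, 23 mm above its underside. Own z runs from skirt to boss. Lowest 10 mm: round skirt, 58 mm diameter. Above it: square boss 30 x 30 mm, 36 mm high, sides along its x and y; grip it there. It starts hung on the peg, skirt against the peg's shoulder, z along the peg, y level, x upslope.
- cover: The same cover; origin at the middle of its underside, same axes. A 17.4 mm square bore, sides parallel to the boss's, runs through the boss; the skirt's bore is round, 25 mm. Hung, its axis lies about 3.7 mm downslope of the peg's.
- stand: Blue hanger, fixed; origin at bench height below the middle of the peg's shoulder (44 mm disc, centre 100 mm above the bench); z up. The peg leans 32 degrees from vertical, to -x: from shoulder to tip it runs along (-sin 32, 0, cos 32 deg) of this frame. Base plate 200 x 100 x 12 mm. A 20 mm column rises 106 mm behind (+x), 30 mm to +y.
- peg_tip (a point): Outermost point of the peg, on its axis, 61 mm from the shoulder; axes of the stand. Peg 10 mm diameter with a 12.4 mm ball end: to pass the ball, raise the cover about 3.7 mm upslope (at right angles to the peg, (cos 32, 0, sin 32 deg) of the stand), then draw it out along the peg.
- lamp_edge (a point): Middle of the lower front edge of the white lamp arm over the peg; axes of the stand. From here the arm runs 130 mm to the stand's +x; from 20 mm on its -y side to 40 mm on its +y side, 14 mm thick, underside 298 mm above the bench. It blocks a gripper that comes straight down on the hung cover; come in along the peg.
- seat (a point): Middle of the top face of the rig's steel seat disc (72 mm diameter, 34 mm above the bench), on the stub's axis; axes of the rig, z up. The rig is a fixed green block 120 (x) x 150 (y) x 30 mm, disc in its middle. Home, the cover's underside lies on this face, its centre 23 mm above this point.
- nose (a point): Top of the brass drive stub, on its axis, 33 mm above the seat: 15.4 mm square up to 22 mm, then a 12 mm round pilot nose. Its angle about the vertical is not reported: anywhere within 45 degrees either way; it turns stiffly (0.8 N m). The bore slips over the nose at any angle, then stands on the square 12 mm above home until turned to match within some 4 degrees (every 90 fits).
- lid_edge (a point): Middle of the top edge of the rig's thin steel lid, which stands open, fixed, along the rig's -y side, leaning 30 degrees outwards; 100 mm long, foot 72 mm from the stub's axis.
- tacho: Bystander: black round digital tachograph unit, 96 mm diameter, 55 mm high, 0.6 kg, loose; origin at the middle of its underside.
- cup: Bystander: tin cup, 60 mm diameter, 60 mm high, with two copper spade connectors standing out to about 90 mm, loose; origin at the middle of its underside.
Things that resemble listed ones, but are neither listed nor needed, are in the scene too. Of the things like the part that bears seat, leave any that is blue; of the rest the smaller one is meant.

How it is judged:
By the outcome, as a careful person would: the job done as asked, in the order asked, and still so for the second after the job is handed in, with the robot touching nothing.
It also fails if it takes over 64 s, if anything falls off the work surface, if the arm or the gripper's body presses on something with over 40 N, if the wrist force passes 120 N, or if a joint passes its speed limit or range.

### The arm

A 6-joint arm with a two-finger parallel gripper is mounted at the origin on the work surface. World frame = base frame: x ahead of the robot, y to its left, z up, the work surface at z = 0. Lengths are in mm, angles in rad, forces in N, time in s.
With the tool pointing down it reaches from about 350 to 975 mm from the base axis. Payload 7.1 kg.
Tool frame: the origin (TCP) lies on the centre line of the jaws, within the pads' length; the fingertips stand 17 mm ahead of it and the grasp point (between the pads) lies 2 mm behind it; z points along the fingers, y is the direction in which the jaws open and shut (so a half turn about z gives the same grasp; the last joint's range is limited). The gripper opens to 88 mm and grips with 3 to 60 N. Pads are 20 mm wide; open, the fingers measure 115 mm over their backs; the gripper's body (75 mm by 178 mm) begins 61 mm behind the grasp point.
Start: joints at [-1.167, 0.423, 1.63, -0, 1.089, -0.019], TCP at [256.462, -569.94, 239.675] pointing down, gripper open.
Joint ranges: [-3, 3], [-0.9, 2.11], [0.09, 2.58], [-1.31, 4.45], [0.11, 2.69], [-2.54, 2.54]. Speed limits (rad/s): [2.39, 2.39, 3.01, 3.14, 3.14, 3.14].

### API

Orientations are given as a rotation vector (axis times angle).
In Python, from workcell import ctrl, imaging, workorder gives the robot as it stands. The module is installed in compiled form; this text tells all that it offers.
- The arm moves only by the shell command python3 -m crank 'ROWS' [OPENING]. ROWS is JSON, a list of rows, each an object with "travel": the shift along the tool's x, y, z as a fraction of full scale, a list of three; "turn": the turn about the tool's z as a fraction of full scale. In form: [{"travel": [dx, dy, dz], "turn": turn}, ...]. A call has 1 to 20 rows; each row shifts and turns the pose as measured when the row begins, along the tool's axes as they then stand; what a row does not reach is not made up. Full scale, the value 1, is 5 cm for a shift and 0.1 rad for a turn. A row lasts 1/10 s, in which the tool goes at most 50 mm and 8.59 degrees, less where a joint would pass 70% of its speed; a pose out of reach is approached as far as the arm can. A call with a number of a shift or a turn outside -1 to 1 is refused whole. A call with a gripper value outside its range is refused whole. OPENING is the gripper command: -1 is shut, 1 is fully open, values between are in proportion, set as the call begins (- or left out, the last holds). The fingers move at their own pace and stop on an object; the grip force is fixed at half the most. Time passes only in rows, so rows that do not move let the fingers close. It gives the time, the measured TCP pose, the force and the opening at its end, in the units of the state.
- ctrl.get_obs(): the state, without advancing time (a new reading comes with each control period).
- imaging.get_image(name): name is "scene" or "side" or "wrist"; returns the picture (480x640x3 uint8, blue, green, red); there is no depth.
- imaging.camera_info(name): a dict with "camera_matrix" (3x3 intrinsics, pixels), "k1" (the pictures are not rectified: a ray, as slopes to the right and down, at radius r is drawn at 1 + k1 r^2 times it, then the intrinsics apply), "rvec" (rotation vector, rad) and "tvec" (3), from world to camera coordinates, as OpenCV has them. Camera axes: x right, y down, z forward; pixel columns grow to the right and rows downward; lengths in mm; the calibration is good to about 2 mm. A picture is of the moment at which its call begins: read the wrist's pose just before it. camera_info takes no time and is no camera call; for the wrist camera it gives the pose at the moment of the call.
- workorder.close_job(): hands the job in, once; it reports no verdict.
The state is a dict: "t": time; "qpos": joint angles; "qvel": joint speeds; "joint_torque": joint torques, N m; "ee_pos": TCP position; "orientation": TCP orientation; "ft_force": force on the tool from outside, world axes, zero at the start; "moment": the same for the moment, N m; "width": finger opening in mm.
Only numpy, scipy, OpenCV 4.12 (cv2) and the standard library are available. Lean on these libraries where they do the work, as an engineer would, in place of code of your own. Each camera call takes 0.05 s, during which the arm holds its last target.

## Working session

There is one attempt and no reset: what is moved stays moved. The work goes in short steps, Python scripts to look and compute and a shell command to move; the robot and the scene stay as the last step left them, time stands still between calls to the robot, and variables do not carry over. Pictures are saved under pics/ and viewed, and the job is handed in when it is done.

```bash
ls; mkdir -p pics
cat > h.py <<'E'
import numpy as np, cv2
from scipy.spatial.transform import Rotation as R
from workcell import ctrl, imaging, workorder
def shot(n,f):
    ci=imaging.camera_info(n); im=imaging.get_image(n); cv2.imwrite('pics/'+f+'.png',im)
    np.savez('pics/'+f+'.npz',K=ci['camera_matrix'],k1=ci['k1'],r=ci['rvec'],t=ci['tvec']); return im,ci
def load(f):
    d=np.load('pics/'+f+'.npz'); return np.array(d['K']),float(d['k1']),np.array(d['r']).ravel(),np.array(d['t']).ravel()
def proj(f,P):
    K,k1,r,t=load(f); p,_=cv2.projectPoints(np.atleast_2d(np.array(P,float)),r,t,K,np.array([k1,0,0,0.])); return p.reshape(-1,2)
def ray(f,uv):
    K,k1,r,t=load(f); u=cv2.undistortPoints(np.array(uv,float).reshape(-1,1,2),K,np.array([k1,0,0,0.])).reshape(-1,2)
    Rm=R.from_rotvec(r).as_matrix(); d=(Rm.T@np.c_[u,np.ones(len(u))].T).T; return -Rm.T@t,d
def atz(f,uv,z):
    o,d=ray(f,uv); return o+d*((np.array(z)-o[2])/d[:,2])[:,None]
def tri(obs):
    A=np.zeros((3,3));b=np.zeros(3);L=[]
    for f,uv in obs:
        o,d=ray(f,uv);d=d[0]/np.linalg.norm(d[0]);M=np.eye(3)-np.outer(d,d);A+=M;b+=M@o;L.append((M,o))
    p=np.linalg.solve(A,b); return p,[round(float(np.linalg.norm(M@(p-o))),1) for M,o in L]
E
python3 - <<'E'
from h import *
np.set_printoptions(precision=3,suppress=True)
o=ctrl.get_obs()
for k,v in o.items(): print(k,v)
print(R.from_rotvec(o['orientation']).as_matrix())
for n in ['scene','side','wrist']:
    im,ci=shot(n,n+'0'); print(n,ci)
E
```

```text
pics
t 0.0
qpos [-1.167  0.424  1.631 -0.     1.089 -0.019]
qvel [-0.001  0.    -0.     0.001  0.     0.002]
joint_torque [  0.005 -54.46  -27.366   0.064   0.023  -0.   ]
ee_pos [ 256.257 -569.485  238.935]
orientation [-3.07  -0.659  0.   ]
ft_force [ 0.646 -1.01   0.409]
moment [-0.091  0.003 -0.028]
width 87.76938701385991
[[ 0.912  0.41  -0.001]
 [ 0.41  -0.912  0.001]
 [-0.    -0.001 -1.   ]]
scene {'camera_matrix': array([[554.352,   0.   , 310.381],
       [  0.   , 554.352, 240.069],
       [  0.   ,   0.   ,   1.   ]]), 'k1': -0.15583105788980808, 'rvec': array([ 1.795,  1.846, -0.64 ]), 'tvec': array([  62.367, -272.895, 1829.518])}
side {'camera_matrix': array([[591.771,   0.   , 323.512],
       [  0.   , 591.771, 241.419],
       [  0.   ,   0.   ,   1.   ]]), 'k1': -0.09030797755061891, 'rvec': array([ 0.713, -2.547,  1.197]), 'tvec': array([ 404.429,  319.485, 1170.183])}
wrist {'camera_matrix': array([[385.124,   0.   , 317.537],
       [  0.   , 385.124, 239.085],
       [  0.   ,   0.   ,   1.   ]]), 'k1': -0.07108148692563318, 'rvec': array([-2.437,  1.573,  0.221]), 'tvec': array([-624.814,  -32.589,  389.97 ])}
```

View pics/scene0.png

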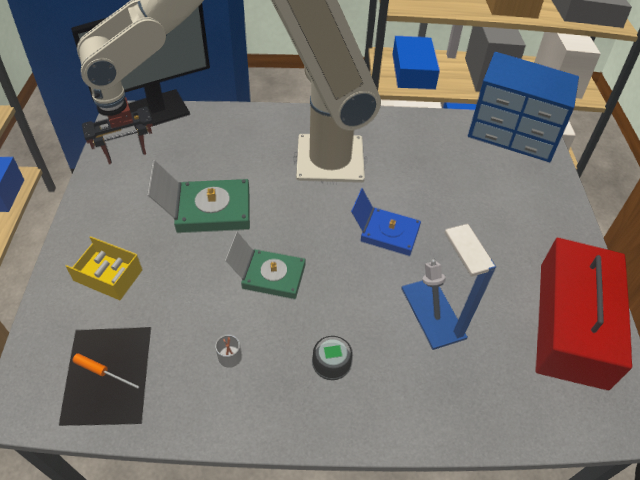

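View pics/side0.png

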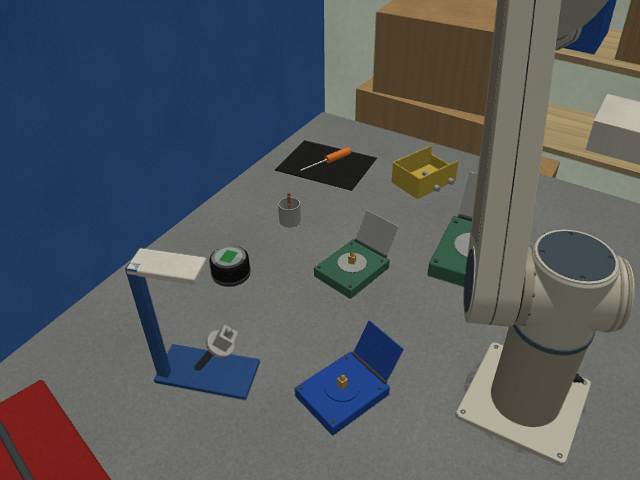

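View pics/wrist0.png

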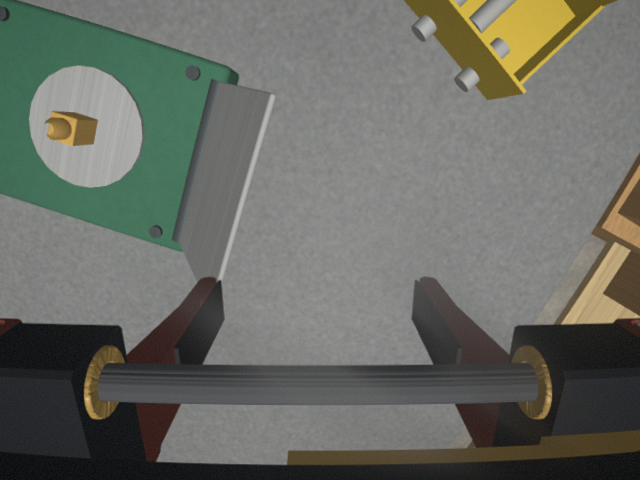

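Run:
```python
import cv2
a=cv2.imread('pics/scene0.png')
cv2.imwrite('pics/s_a.png',cv2.resize(a[215:355,390:510],None,fx=5,fy=4.2,interpolation=cv2.INTER_CUBIC))
cv2.imwrite('pics/s_b.png',cv2.resize(a[225:305,220:315],None,fx=7,fy=7,interpolation=cv2.INTER_CUBIC))
a=cv2.imread('pics/side0.png')
cv2.imwrite('pics/d_a.png',cv2.resize(a[240:405,120:270],None,fx=4,fy=3.6,interpolation=cv2.INTER_CUBIC))
cv2.imwrite('pics/d_b.png',cv2.resize(a[205:300,305:405],None,fx=6,fy=6,interpolation=cv2.INTER_CUBIC))
```

```text
(no output)
```

View pics/s_a.png

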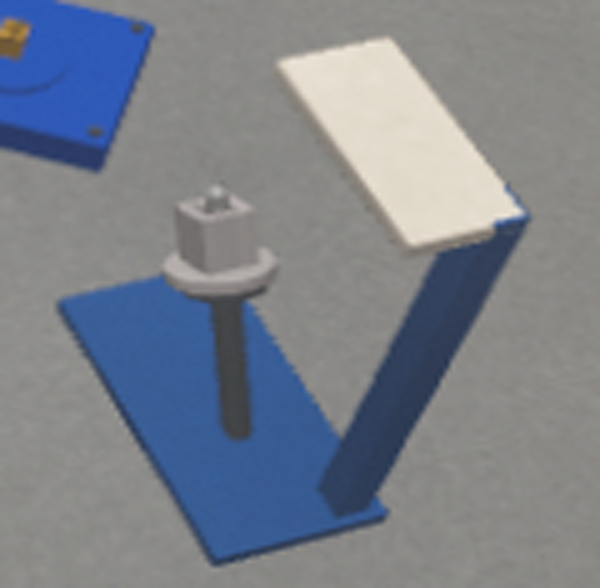

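View pics/s_b.png

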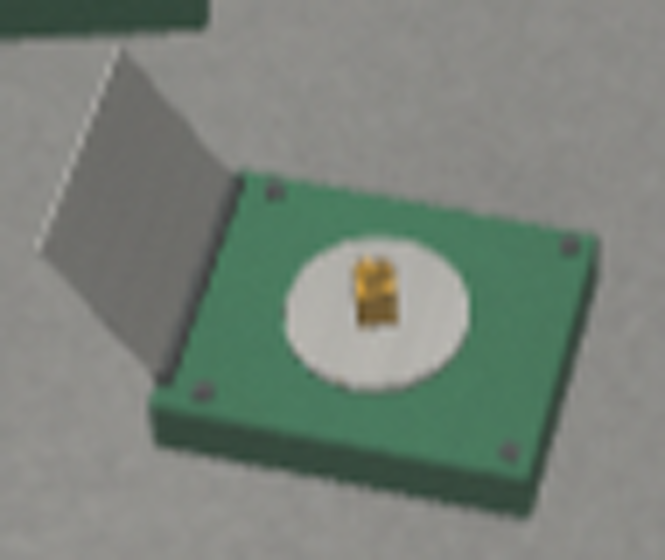

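View pics/d_a.png

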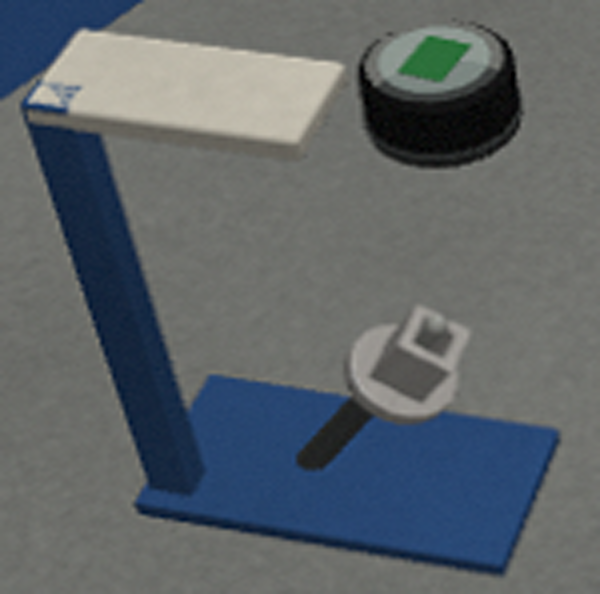

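View pics/d_b.png

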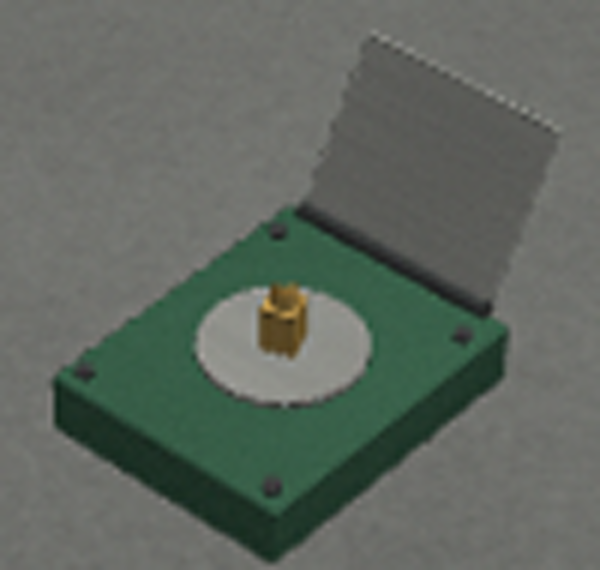

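```bash
cat > fit.py <<'E'
from h import *
from scipy.optimize import least_squares
np.set_printoptions(precision=2,suppress=True)
S=lambda x,y:(390+x/5,215+y/4.2)
D=lambda x,y:(120+x/4,240+y/3.6)
def pl(sx,sy): return lambda p:(p[3]+100*sx,p[4]+50*sy,12)
def lp(dx,dy,z=312): return lambda p:(p[5]+dx,p[6]+dy,z)
s,c=np.sin(np.radians(32)),np.cos(np.radians(32))
def cov(x,y,z): # cover frame, origin middle of underside
    return lambda p:(-s*z+c*(x-3.7), y, 100+c*z+s*(x-3.7))
obs=[('scene0',S(60,300),pl(-1,-1)),('scene0',S(215,553),pl(1,-1)),('scene0',S(385,510),pl(1,1)),
('side0',D(210,377),pl(1,-1)),('side0',D(558,432),pl(-1,-1)),('side0',D(505,562),pl(-1,1)),('side0',D(137,505),pl(1,1)),
('scene0',S(278,63),lp(0,-20)),('scene0',S(388,38),lp(0,40)),('scene0',S(412,247),lp(130,-20)),('scene0',S(527,212),lp(130,40)),
('side0',D(343,67),lp(0,-20)),('side0',D(300,145),lp(0,40)),('side0',D(85,32),lp(130,-20)),('side0',D(27,107),lp(130,40)),
('scene0',S(177,208),cov(-15,-15,46)),('scene0',S(222,222),None),
]
# boss top corners: side view
obs=obs[:-2]+[('side0',D(417,305),cov(15,-15,46)),('side0',D(470,328),cov(-15,-15,46)),('side0',D(446,372),cov(-15,15,46)),('side0',D(397,345),cov(15,15,46)),
('scene0',S(177,208),cov(15,-15,46)),('scene0',S(254,205),cov(15,15,46))]
obs=[o for o in obs if o[2]]
def W(p,q):
    a=p[2];return np.array([p[0]+np.cos(a)*q[0]-np.sin(a)*q[1],p[1]+np.sin(a)*q[0]+np.cos(a)*q[1],q[2]])
def res(p): return np.concatenate([proj(f,W(p,g(p)))[0]-uv for f,uv,g in obs])
if __name__=='__main__':
    r=least_squares(res,[700,300,.3,0,0,-10,0],x_scale=[100,100,.1,50,10,50,10],loss='soft_l1')
    print(r.x,np.degrees(r.x[2])); print(res(r.x).reshape(-1,2)); J=r.jac;print(np.sqrt(np.diag(np.linalg.inv(J.T@J))))
E
python3 fit.py
```

```text
[558.22 262.56   0.34  33.71   0.94  -1.36   1.61] 19.448553131487255
[[-1.04 -1.74]
 [-0.2   0.16]
 [ 0.44 -0.62]
 [-0.34 -0.82]
 [ 0.65 -0.89]
 [-0.43  1.53]
 [-1.07 -0.05]
 [-1.03 -2.46]
 [ 0.15 -2.4 ]
 [-0.26 -1.57]
 [ 0.84 -0.17]
 [ 1.08 -1.32]
 [-0.74 -0.12]
 [-1.7  -1.14]
 [-2.24 -0.14]
 [ 0.07 -0.41]
 [ 0.14  0.75]
 [ 1.22  0.07]
 [-0.13 -0.07]
 [ 4.17  2.45]
 [-0.57  0.25]]
[1.19 1.17 0.01 1.6  2.11 1.77 1.92]
```

Run:
```python
from h import *
np.set_printoptions(precision=1,suppress=True)
p=np.array([256.3,-569.5,238.9])
Rm=R.from_rotvec([-3.07,-0.659,0]).as_matrix()
im=cv2.imread('pics/scene0.png')
o,_=ray('wrist0',[[320,240]]); print('cam in tool',Rm.T@(o-p), Rm.T@_[0])
for h in [-17,0,60,100,150,200,250]:
    for y,c in((-89,(0,0,255)),(0,(0,255,0)),(89,(255,0,0))):
        q=proj('scene0',p+Rm@np.array([0,y,-h]))[0]; cv2.circle(im,tuple(int(round(v)) for v in q),1,c,-1)
        if y==0: print(h,q)
cv2.imwrite('pics/g.png',cv2.resize(im[0:190,40:230],None,fx=3.1,fy=3.1,interpolation=cv2.INTER_CUBIC))
```

```text
cam in tool [  76.6    0.2 -144.6] [-0.3  0.   1. ]
-17 [126. 156.]
0 [124.7 151.4]
60 [119.6 134.5]
100 [116.1 122.6]
150 [111.6 107.3]
200 [107.   91.1]
250 [102.2  74.3]
```

View pics/g.png

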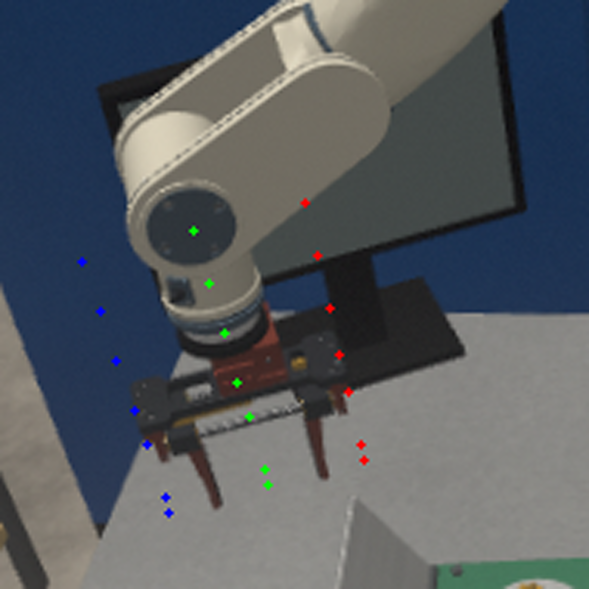

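Run:
```python
from h import *
np.set_printoptions(precision=1,suppress=True)
print('nose',tri([('scene0',(220+375/7,225+262/7)),('side0',(305+285/6,205+288/6))]))
B=lambda x,y:(220+x/7,225+y/7); E=lambda x,y:(305+x/6,205+y/6)
print('disc sc',atz('scene0',[B(377,313)],34), 'side',atz('side0',[E(284,345)],34))
print('rig corners sc',atz('scene0',[B(243,172),B(598,236),B(530,487),B(150,408)],30))
print('rig corners sd',atz('side0',[E(292,207),E(508,330),E(272,515),E(55,382)],30))
print('lid', tri([('scene0',B(122,48)),('side0',E(560,130))]),tri([('scene0',B(38,250)),('side0',E(372,35))]))
print('cup',atz('scene0',[(228,340)],60),atz('side0',[(289,201)],60))
print('tacho',atz('scene0',[(333,352)],55),atz('side0',[(229,257)],55))
print('blue rig',atz('scene0',[(392,227)],45)); print('bigrig',atz('scene0',[(212,200)],34)); print('yellow',atz('scene0',[(105,262)],40))
print('red',atz('scene0',[(540,372),(562,240),(628,262)],120))
```

```text
nose (array([ 486., -152.,   63.]), [1.3, 1.3])
disc sc [[ 489.8 -151.    34. ]] side [[ 484.5 -152.1   34. ]]
rig corners sc [[ 419.5 -208.9   30. ]
 [ 446.3  -67.    30. ]
 [ 565.3  -89.2   30. ]
 [ 534.7 -234.6   30. ]]
rig corners sd [[ 527.3 -235.4   30. ]
 [ 412.2 -211.5   30. ]
 [ 441.9  -67.1   30. ]
 [ 554.9  -88.7   30. ]]
lid (array([ 416.4, -252.9,  103.2]), [2.1, 2.1]) (array([ 513.6, -273.7,  101.3]), [1.6, 1.6])
cup [[ 722.9 -246.6   60. ]] [[ 740.3 -256.5   60. ]]
tacho [[743.6   6.6  55. ]] [[739.3   5.5  55. ]]
blue rig [[334.7 177.9  45. ]]
bigrig [[ 238.7 -352.8   34. ]]
yellow [[ 486.8 -617.4   40. ]]
red [[822.6 477.  120. ]
 [427.3 634.3 120. ]
 [498.1 811.3 120. ]]
```

```bash
cat >> h.py <<'E'
def st(tag=''):
    o=ctrl.get_obs(); M=R.from_rotvec(o['orientation']).as_matrix(); z=M[:,2]
    print(tag,'t%.2f'%o['t'],'p',np.round(o['ee_pos'],1),'xaz %.1f'%np.degrees(np.arctan2(M[1,0],M[0,0])),'tilt %.2f az %.1f'%(np.degrees(np.arccos(np.clip(-z[2],-1,1))),np.degrees(np.arctan2(z[1],z[0]))),'w %.1f'%o['width'],'q',np.round(o['qpos'],3),'F',np.round(o['ft_force'],1),'M',np.round(o['moment'],2))
    return o,M
def go(target,M=None,p=None):
    o=ctrl.get_obs(); 
    if M is None: M=R.from_rotvec(o['orientation']).as_matrix()
    d=M.T@(np.array(target)-o['ee_pos']); print('tool delta mm',np.round(d,1),'units',np.round(d/50,3)); return d
E
python3 -m crank '[{"travel":[0,0,-0.5],"turn":-1},{"travel":[0,0,-0.5],"turn":-1},{"travel":[0,0,-0.5],"turn":-1},{"travel":[0,0,-0.5],"turn":-1},{"travel":[0,0,-0.5],"turn":-1},{"travel":[0,0,-0.5],"turn":-1},{"travel":[0,0,-0.5],"turn":-1},{"travel":[0,0,-0.5],"turn":-1}]'
python3 - <<'E'
from h import *
st(); go([700,-300,440])
E
```

```text
t: 0.95
ee_pos: [255.3, -567.1, 438.6]
orientation: [-2.531, -1.833, -0.006]
ft_force: [0.4, 0.3, 0.1]
width: 87.9
 t0.95 p [ 255.3 -567.1  438.6] xaz 71.8 tilt 0.97 az 113.2 w 87.9 q [-1.167  0.272  1.394 -0.     1.492 -0.85 ] F [0.4 0.3 0.1] M [-0.06 -0.07  0.04]
tool delta mm [ 3.925e+02  3.393e+02 -2.000e-01] units [ 7.849e+00  6.786e+00 -4.000e-03]
```

```bash
python3 -m crank '[{"travel":[0,0,0],"turn":0},{"travel":[0,0,0],"turn":0}]' >/dev/null; python3 -c "
from h import *
st()"
python3 -m crank '[{"travel":[0.75,0.65,0],"turn":0},{"travel":[0.75,0.65,0],"turn":0},{"travel":[0.75,0.65,0],"turn":0},{"travel":[0.75,0.65,0],"turn":0},{"travel":[0.75,0.65,0],"turn":0},{"travel":[0.75,0.65,0],"turn":0}]' >/dev/null; python3 -c "
from h import *
st()"
```

```text
t1.15 p [ 255.6 -568.   441.5] xaz 71.8 tilt 0.66 az 113.2 w 87.7 q [-1.167  0.27   1.391 -0.     1.492 -0.85 ] F [-0.6  0.5 -0.3] M [-0.04 -0.05  0.01]
 t1.75 p [ 510.7 -415.5  430.5] xaz 70.4 tilt 1.43 az 126.6 w 87.7 q [-0.704  0.343  1.316  0.006  1.507 -0.363] F [ 0.1 -1.2  0.5] M [-0.08 -0.06 -0.01]
```

```bash
python3 -m crank '[{"travel":[0.96,-0.11,-0.02],"turn":0},{"travel":[0.96,-0.11,-0.02],"turn":0},{"travel":[0.96,-0.11,-0.02],"turn":0},{"travel":[0.96,-0.11,-0.02],"turn":0},{"travel":[0.96,-0.11,-0.02],"turn":0},{"travel":[0.96,-0.11,-0.02],"turn":0},{"travel":[0.96,-0.11,-0.02],"turn":0},{"travel":[0.96,-0.11,-0.02],"turn":0},{"travel":[0.96,-0.11,-0.02],"turn":0},{"travel":[0.96,-0.11,-0.02],"turn":0},{"travel":[0.96,-0.11,-0.02],"turn":0},{"travel":[0.96,-0.11,-0.02],"turn":0},{"travel":[0.96,-0.11,-0.02],"turn":0},{"travel":[0.96,-0.11,-0.02],"turn":0}]' >/dev/null; python3 -c "
from h import *
st()"
python3 -m crank '[{"travel":[0,0,0],"turn":-1},{"travel":[0,0,0],"turn":-1},{"travel":[0,0,0],"turn":-1},{"travel":[0,0,0],"turn":-1},{"travel":[0,0,0],"turn":-1},{"travel":[0,0,0],"turn":-1},{"travel":[0,0,0],"turn":-1},{"travel":[0,0,0],"turn":-1},{"travel":[0,0,0],"turn":-1},{"travel":[0,0,0],"turn":-1},{"travel":[0,0,0],"turn":-1},{"travel":[0,0,0],"turn":-1},{"travel":[0,0,0],"turn":-1},{"travel":[0,0,0],"turn":-1},{"travel":[0,0,0],"turn":-1},{"travel":[0,0,0],"turn":-1},{"travel":[0,0,0],"turn":-1},{"travel":[0,0,0],"turn":-1},{"travel":[0,0,0],"turn":-1},{"travel":[0,0,0],"turn":-1}]' >/dev/null; python3 -c "
from h import *
st()"
```

```text
t3.15 p [670.7 265.5 425.4] xaz 68.7 tilt 3.45 az 154.2 w 88.1 q [0.343 0.464 1.15  0.043 1.57  0.713] F [ 0.2 -0.6  0.1] M [-0.05 -0.05 -0.02]
 t5.15 p [658.7 271.  373.3] xaz -173.8 tilt 6.77 az 178.4 w 87.6 q [ 0.355  0.507  1.196  0.044  1.548 -1.326] F [-0.6 -0.  -1.3] M [ 0.14 -0.17  0.06]
```

```bash
python3 -m crank '[{"travel":[-0.4,0,-0.8],"turn":-1},{"travel":[-0.6,0,-0.6],"turn":-1},{"travel":[-0.9,0,-0.3],"turn":-0.7},{"travel":[-0.9,0,-0.3],"turn":0}]' >/dev/null; python3 -c "
from h import *
st()"
python3 -m crank '[{"travel":[-0.9,0,-0.1],"turn":0},{"travel":[-0.9,0,-0.1],"turn":0}]' >/dev/null; python3 -c "
from h import *
st()"
```

```text
t5.55 p [797.3 307.1 446.2] xaz -157.9 tilt 7.93 az -178.4 w 87.7 q [ 0.339  0.796  0.556  0.045  1.921 -1.602] F [1.  0.9 0.9] M [ 0.12 -0.24  0.02]
 t5.75 p [858.2 331.4 439.7] xaz -158.1 tilt 7.54 az -179.6 w 87.6 q [ 0.342  1.024  0.132  0.05   2.11  -1.585] F [ 1.7 -0.2 -0.3] M [ 0.14 -0.23 -0.03]
```

```bash
python3 -m crank '[{"travel":[-0.9,0,-0.1],"turn":0},{"travel":[-0.9,0,-0.1],"turn":0}]' >/dev/null; python3 -c "
from h import *
st()"
python3 -m crank '[{"travel":[-1,0,-0.1],"turn":0},{"travel":[-1,0,-0.1],"turn":0},{"travel":[-1,0,-0.1],"turn":0}]' >/dev/null; python3 -c "
from h import *
st()"
```

```text
t5.95 p [884.9 343.1 397.6] xaz -158.5 tilt 5.94 az 173.8 w 87.6 q [ 0.343  1.087  0.091  0.051  2.057 -1.578] F [ 0.5 -0.3 -0.1] M [ 0.04 -0.2  -0.03]
 t6.25 p [921.  358.3 347.8] xaz -159.1 tilt 2.96 az 131.0 w 87.7 q [ 0.345  1.137  0.09   0.052  1.933 -1.572] F [ 0.  -0.7 -0.1] M [ 0.07 -0.16 -0.02]
```

```bash
python3 -m crank '[{"travel":[-1,0,-0.8],"turn":0},{"travel":[-1,0,-0.8],"turn":0},{"travel":[-1,0,-0.8],"turn":0}]' >/dev/null; python3 -c "
from h import *
st()"
```

```text
t6.55 p [929.1 357.1 397.1] xaz -159.6 tilt 4.71 az 58.0 w 88.0 q [ 0.34   1.089  0.087  0.054  1.901 -1.569] F [-0.9  0.5 -0.2] M [ 0.08 -0.15  0.03]
```

```bash
cat > kin.py <<'E'
from h import *
from scipy.optimize import least_squares
data=[([-1.167,.4235,1.6305,0,1.089,-.019],[256.3,-569.7,239.2],None),
([-1.167,0.272,1.394,-0.,1.492,-0.85],[255.3,-567.1,438.6],71.8),
([-1.167,0.27,1.391,-0.,1.492,-0.85],[255.6,-568.,441.5],71.8),
([-0.704,0.343,1.316,0.006,1.507,-0.363],[510.7,-415.5,430.5],70.4),
([0.343,0.464,1.15,0.043,1.57,0.713],[670.7,265.5,425.4],68.7),
([0.355,0.507,1.196,0.044,1.548,-1.326],[658.7,271.,373.3],-173.8),
([0.339,0.796,0.556,0.045,1.921,-1.602],[797.3,307.1,446.2],-157.9),
([0.342,1.024,0.132,0.05,2.11,-1.585],[858.2,331.4,439.7],-158.1),
([0.343,1.087,0.091,0.051,2.057,-1.578],[884.9,343.1,397.6],-158.5),
([0.345,1.137,0.09,0.052,1.933,-1.572],[921.,358.3,347.8],-159.1),
([0.34,1.089,0.087,0.054,1.901,-1.569],[929.1,357.1,397.1],-159.6)]
def Rz(a):return R.from_euler('z',a).as_matrix()
def Ry(a):return R.from_euler('y',a).as_matrix()
def fk(q,k,off=np.pi/2):
    H,a,L1,L2,d,e=k
    A=Rz(q[0]); p=A@[a,0,H]; A=A@Ry(q[1]); p=p+A@[0,0,L1]; A=A@Ry(q[2]); p=p+A@[e,0,L2]; A=A@Rz(q[3])@Ry(q[4]); p=p+A@[0,0,d]; A=A@Rz(q[5])@Rz(off)
    return p,A
def rs(k): return np.concatenate([fk(q,k)[0]-p for q,p,_ in data])
r=least_squares(rs,[400,0,450,450,250,0]); K=r.x
if __name__=='__main__':
    np.set_printoptions(precision=2,suppress=True)
    print(K); print(r.fun.reshape(-1,3))
    for q,p,az in data:
        A=fk(q,K)[1]; z=A[:,2]; print(np.degrees(np.arctan2(A[1,0],A[0,0])),az,np.degrees(np.arccos(-z[2])),np.degrees(np.arctan2(z[1],z[0])))
E
python3 kin.py
```

```text
[390.24   0.97 564.72 486.43 369.88  79.66]
[[-10.23  -6.19  -0.55]
 [-10.41  -6.05   0.24]
 [-10.16  -6.43  -0.  ]
 [ -6.64  -9.62  -0.39]
 [  2.55  -8.19   0.06]
 [ -1.88 -10.17   0.23]
 [ -2.68 -10.33   0.58]
 [ -1.9   -9.73   0.65]
 [  0.48  -9.21   0.05]
 [  5.75  -6.15  -0.61]
 [ 11.82  -4.23  -0.26]]
24.224444041167907 None 0.08063500962558968 113.13582530823233
71.83341380976985 71.8 0.940071702314008 113.13582530823292
71.8353894429252 71.8 0.6535928047479795 113.13582530823288
70.42758354113126 70.4 1.4398341776769135 125.87767129315081
68.73814295015485 68.7 3.4597404167730392 154.22813827610426
-173.82789853946747 -173.8 6.753227265627219 178.3803873752267
-157.88355454256072 -157.9 7.924642538639417 -178.42386968589102
-158.10386494218832 -158.1 7.567717330358069 -179.41007993938837
-158.5626459308463 -158.5 5.968776323492634 173.96740457236635
-159.10860701470378 -159.1 2.9879042137359737 130.9465603554268
-159.61758155195048 -159.6 4.696917770921007 58.05512820574718
```

```bash
python3 - <<'E'
s=open('kin.py').read()
s=s.replace("H,a,L1,L2,d,e=k","H,a,L1,L2,d,e,b,c,f=k").replace("A@[a,0,H]","A@[a,b,H]").replace("A@[0,0,d]","A@[f,c,d]").replace("250,0]","250,0,0,0,0]")
open('kin.py','w').write(s)
E
python3 kin.py | head -13
```

```text
[312.48  -1.29 562.85 485.12 292.32  77.66   8.9    3.06  -1.21]
[[-0.01  0.31 -0.08]
 [ 0.04 -0.06  0.31]
 [ 0.13 -0.07  0.08]
 [ 0.1  -0.26 -0.29]
 [-0.19 -0.01  0.17]
 [ 0.27 -0.26  0.  ]
 [ 0.11 -0.13 -0.03]
 [-0.17  0.08  0.08]
 [-0.01 -0.37 -0.08]
 [-0.09  0.48 -0.14]
 [-0.02  0.09 -0.02]]
24.224444041167907 None 0.08063500962558968 113.13582530823233
```

```bash
python3 -m crank '[{"travel":[-0.6,-0.5,-0.4],"turn":0},{"travel":[-0.6,-0.5,-0.4],"turn":0},{"travel":[-0.6,-0.5,-0.4],"turn":0}]' >/dev/null; python3 -c "
from h import *
st()"
```

```text
t6.85 p [959.2 288.5 440.8] xaz -159.6 tilt 8.92 az 38.1 w 88.2 q [ 0.263  1.046  0.086  0.063  1.865 -1.645] F [0.  0.4 0.6] M [ 0.06 -0.1   0.01]
```

```bash
python3 -m crank '[{"travel":[-0.6,0,-0.1],"turn":0},{"travel":[-0.6,0,-0.1],"turn":0},{"travel":[-0.6,0,-0.1],"turn":0},{"travel":[-0.6,0,-0.1],"turn":0}]' >/dev/null; python3 -c "
from h import *
st()"
```

```text
t7.25 p [984.  292.2 448.7] xaz -160.4 tilt 13.90 az 29.5 w 87.5 q [ 0.26   1.043  0.087  0.062  1.776 -1.639] F [-0.6  0.3 -0.9] M [ 0.08 -0.03 -0.  ]
```

```bash
python3 -m crank '[{"travel":[-0.6,0,0.05],"turn":0},{"travel":[-0.6,0,0.05],"turn":0},{"travel":[-0.6,0,0.05],"turn":0},{"travel":[-0.6,0,0.05],"turn":0},{"travel":[-0.6,0,0.1],"turn":0},{"travel":[-0.6,0,0.1],"turn":0},{"travel":[-0.6,0,0.1],"turn":0},{"travel":[-0.6,0,0.1],"turn":0}]' >/dev/null; python3 -c "
from h import *
st()"
```

```text
t8.05 p [1040.9  330.7  415. ] xaz -160.5 tilt 23.16 az 24.7 w 87.6 q [ 0.281  1.093  0.087  0.059  1.561 -1.626] F [ 0.2 -0.2  0.5] M [ 0.03  0.03 -0.02]
```

```bash
python3 -m crank '[{"travel":[-0.6,-0.2,0],"turn":0},{"travel":[-0.6,-0.2,0],"turn":0},{"travel":[-0.6,-0.2,0],"turn":0},{"travel":[-0.6,-0.2,0],"turn":0},{"travel":[-0.6,-0.2,0],"turn":0},{"travel":[-0.6,-0.1,0],"turn":0},{"travel":[-0.6,-0.1,0],"turn":0},{"travel":[-0.6,-0.1,0],"turn":0}]' >/dev/null; python3 -c "
from h import *
st()"
```

```text
t8.85 p [1091.8  287.8  456. ] xaz -161.0 tilt 32.95 az 21.6 w 87.9 q [ 0.226  1.075  0.087  0.083  1.41  -1.674] F [0.1 0.7 0.3] M [ 0.03  0.17 -0.03]
```

```bash
python3 -m crank '[{"travel":[-0.6,-0.1,0],"turn":0},{"travel":[-0.6,-0.1,0],"turn":0},{"travel":[-0.6,-0.1,0],"turn":0},{"travel":[-0.6,-0.1,0],"turn":0},{"travel":[-0.6,-0.1,0],"turn":0}]' >/dev/null; python3 -c "
from h import *
o,M=st(); go([450,225,450]); print(M)"
```

```text
t9.35 p [1108.2  279.3  499.7] xaz -161.0 tilt 38.87 az 20.4 w 88.1 q [ 0.214  1.048  0.087  0.092  1.333 -1.684] F [-0.6  0.8  0.2] M [0.01 0.12 0.  ]
tool delta mm [ 529.5  168.4 -360.4] units [10.591  3.367 -7.207]
[[-0.73634104 -0.33438935  0.58820543]
 [-0.25312448  0.9423553   0.21884809]
 [-0.62747898  0.01225764 -0.77853702]]
```

```bash
python3 -m crank '[{"travel":[0.71,0.22,-0.5],"turn":0},{"travel":[0.71,0.22,-0.5],"turn":0},{"travel":[0.71,0.22,-0.5],"turn":0},{"travel":[0.71,0.22,-0.5],"turn":0},{"travel":[0.71,0.22,-0.5],"turn":0},{"travel":[0.71,0.22,-0.5],"turn":0}]' >/dev/null; python3 -c "
from h import *
o,M=st(); go([450,225,450]); "
```

```text
t9.95 p [871.5 256.7 480.3] xaz -161.2 tilt 39.18 az 20.3 w 87.7 q [ 0.253  0.452  1.19   0.087  0.82  -1.689] F [0.1 0.5 0.6] M [-0.    0.11  0.03]
tool delta mm [ 336.3  109.9 -233.3] units [ 6.727  2.197 -4.666]
```

```bash
python3 -m crank '[{"travel":[0.68,0.22,-0.5],"turn":0},{"travel":[0.68,0.22,-0.5],"turn":0},{"travel":[0.68,0.22,-0.5],"turn":0},{"travel":[0.68,0.22,-0.5],"turn":0},{"travel":[0.68,0.22,-0.5],"turn":0},{"travel":[0.68,0.22,-0.5],"turn":0},{"travel":[0.68,0.22,-0.5],"turn":0},{"travel":[0.68,0.22,-0.5],"turn":0},{"travel":[0.68,0.22,-0.5],"turn":0}]' >/dev/null; python3 -c "
from h import *
o,M=st(); go([495,240,201]); shot('wrist','w1')"
```

```text
t10.85 p [463.5 221.2 466.7] xaz -161.3 tilt 40.21 az 20.3 w 87.7 q [ 0.462 -0.243  2.006 -0.111  0.682 -1.381] F [-0.6  0.7  0.9] M [0.   0.17 0.03]
tool delta mm [144.1   3.8 226.2] units [2.881 0.076 4.523]
```

View pics/w1.png

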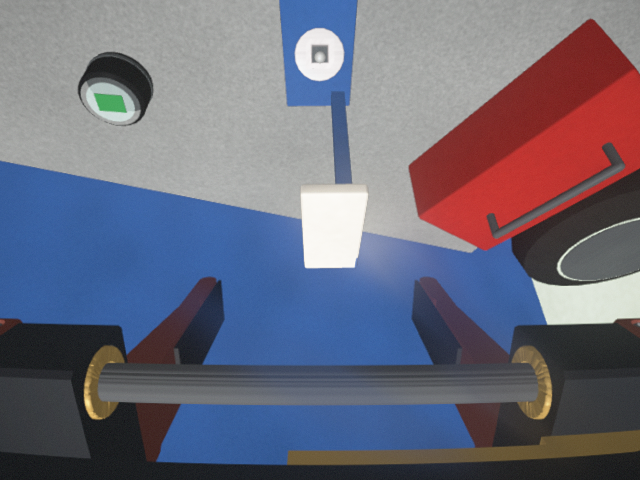

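Run:
```python
from h import *
import fit
im=cv2.imread('pics/w1.png'); cv2.imwrite('pics/w1c.png',cv2.resize(im[0:120,260:380],None,fx=5,fy=5,interpolation=cv2.INTER_CUBIC))
p=[558.22,262.56,.3395,33.71,.94,-1.36,1.61]
for n,g in [('boss c',fit.cov(0,0,46)),('skirt c',fit.cov(0,0,0)),('peg tip',lambda p:(-fit.s*61,0,100+fit.c*61))]+[('bc%d%d'%(a,b),fit.cov(15*a,15*b,46)) for a in(-1,1) for b in (-1,1)]+[('lamp',fit.lp(0,-20)),('lamp',fit.lp(0,40)),('plate--',fit.pl(-1,-1)),('plate-+',fit.pl(-1,1))]:
    print(n,fit.W(p,g(p)),proj('w1',fit.W(p,g(p))))
```

```text
boss c [532.28 253.4  137.05] [[320.58  52.16]]
skirt c [555.26 261.52  98.04] [[319.88  53.61]]
peg tip [527.74 251.8  151.73] [[320.86  55.45]]
bc-1-1 [525.28 235.02 129.1 ] [[306.33  37.03]]
bc-11 [515.29 263.31 129.1 ] [[334.7   36.86]]
bc1-1 [549.27 243.49 145.  ] [[306.79  67.18]]
bc11 [539.28 271.78 145.  ] [[334.48  66.99]]
lamp [563.06 244.77 312.  ] [[302.5  192.64]]
lamp [543.08 301.34 312.  ] [[372.39 192.01]]
plate-- [512.05 194.22  12.  ] [[277.83 -33.15]]
plate-+ [478.75 288.52  12.  ] [[361.49 -33.54]]
```

View pics/w1c.png

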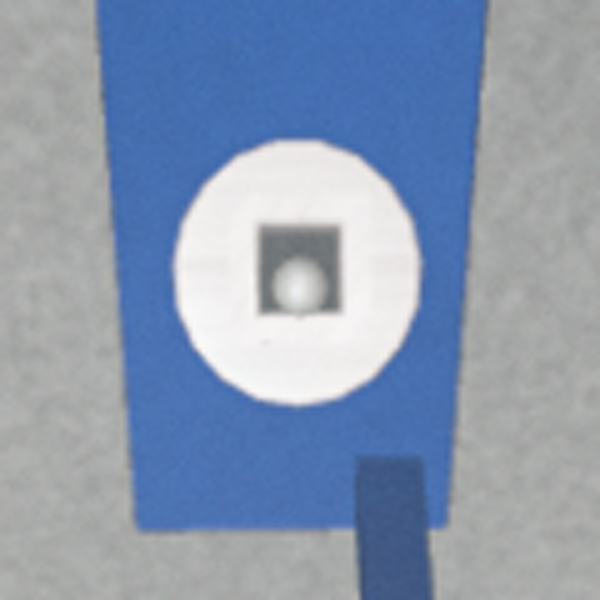

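```bash
python3 -m crank '[{"travel":[0.47,0.01,0.75],"turn":0},{"travel":[0.47,0.01,0.75],"turn":0},{"travel":[0.47,0.01,0.75],"turn":0},{"travel":[0.47,0.01,0.75],"turn":0},{"travel":[0.47,0.01,0.75],"turn":0},{"travel":[0.2,0.01,0.3],"turn":0},{"travel":[0,0,0],"turn":0},{"travel":[0,0,0],"turn":0}]' >/dev/null; python3 -c "
from h import *
o,M=st(); go([495,240,201]); "
```

```text
t11.70 p [488.9 237.1 262.8] xaz -161.3 tilt 41.61 az 19.8 w 87.6 q [ 0.476  0.096  2.239 -0.798  0.122 -0.664] F [-0.5 -0.2  0.5] M [-0.01  0.21  0.01]
tool delta mm [36.   0.1 50.7] units [0.72  0.003 1.014]
```

```bash
cat >> kin.py <<'E'
lo=np.array([-3,-.9,.09,-1.31,.11,-2.54]);hi=np.array([3,2.11,2.58,4.45,2.69,2.54])
def toolM(tilt,az,xaz=None):
    t,a=np.radians([tilt,az]); z=np.array([np.sin(t)*np.cos(a),np.sin(t)*np.sin(a),-np.cos(t)]); y=np.array([-np.sin(a),np.cos(a),0]); return np.c_[np.cross(y,z),y,z]
def ik(p,M,q0):
    def f(q):
        pp,A=fk(q,K); return np.r_[(pp-p),200*R.from_matrix(A.T@M).as_rotvec()]
    r=least_squares(f,np.clip(q0,lo+1e-4,hi-1e-4),bounds=(lo,hi)); return r.x,np.abs(r.fun).max()
E
python3 - <<'E'
from kin import *
np.set_printoptions(precision=3,suppress=True)
for tilt in (40,36,32,28,20,10):
  M=toolM(tilt,19.45)
  for h in (0,60,120):
    P=np.array([539.7,256.1,124.3])+h*np.array([-.5,-.1765,.848])
    print(tilt,h,ik(P,M,[.45,.3,2,0,.3,-1.4]),ik(P,M,[.45,.3,2,-1,.2,-.5])[1])
E
```

```text
40 0 (array([ 0.479,  0.437,  2.107, -1.31 ,  0.11 , -0.143]), np.float64(24.110844149527733)) 24.110843791374197
40 60 (array([ 0.486,  0.302,  2.187, -1.31 ,  0.11 , -0.143]), np.float64(13.318040526120619)) 13.318040533132505
40 120 (array([ 0.494,  0.161,  2.26 , -1.301,  0.11 , -0.153]), np.float64(1.4633156396045317)) 1.463315546249514
36 0 (array([ 0.479,  0.442,  2.108, -1.31 ,  0.11 , -0.144]), np.float64(11.430110016890406)) 11.430110004703701
36 60 (array([ 0.486,  0.309,  2.188, -1.31 ,  0.11 , -0.143]), np.float64(4.187871074028564)) 4.1878710747828745
36 120 (array([ 0.477,  0.157,  2.226, -0.539,  0.157, -0.926]), np.float64(5.071982639595787e-12)) 2.9558577807620168e-12
32 0 (array([ 0.47 ,  0.444,  2.098, -0.982,  0.11 , -0.479]), np.float64(4.850734075889744)) 4.85078243815487
32 60 (array([ 0.46 ,  0.304,  2.157, -0.475,  0.14 , -0.997]), np.float64(2.8421709430404007e-13)) 8.526512829121202e-14
32 120 (array([ 0.471,  0.158,  2.186, -0.281,  0.253, -1.187]), np.float64(1.1368683772161603e-13)) 2.9222108414306715e-11
28 0 (array([ 0.447,  0.442,  2.074, -0.349,  0.
[... 355 characters left out ...]
 -0.098,  0.356, -1.384]), np.float64(1.5631940186722204e-13)) 1.1368683772161603e-13
20 60 (array([ 0.446,  0.32 ,  2.033, -0.085,  0.443, -1.393]), np.float64(1.1368683772161603e-13)) 1.4210854715202004e-13
20 120 (array([ 0.454,  0.189,  2.059, -0.075,  0.547, -1.398]), np.float64(2.2737367544323206e-13)) 1.1368683772161603e-13
10 0 (array([ 0.431,  0.482,  1.879, -0.028,  0.607, -1.458]), np.float64(4.689582056016661e-13)) 2.2737367544323206e-13
10 60 (array([ 0.436,  0.362,  1.922, -0.027,  0.684, -1.455]), np.float64(2.2737367544323206e-13)) 2.8421709430404007e-13
10 120 (array([ 0.443,  0.241,  1.951, -0.026,  0.777, -1.451]), np.float64(2.2737367544323206e-13)) 1.1368683772161603e-13
```

```bash
python3 -m crank '[{"travel":[-0.2,0,-0.5],"turn":0},{"travel":[-0.2,0,-0.5],"turn":0},{"travel":[0,0,-0.1],"turn":0},{"travel":[0,0,-0.1],"turn":0},{"travel":[0,0,-0.1],"turn":0},{"travel":[0,0,-0.1],"turn":0},{"travel":[0,0,-0.1],"turn":0},{"travel":[0,0,-0.1],"turn":0},{"travel":[0,0,-0.1],"turn":0},{"travel":[0,0,-0.1],"turn":0}]' >/dev/null; python3 -c "
from h import *
o,M=st(); print(np.round(o['joint_torque'],1)); go([495,240,201]); "
```

```text
t12.70 p [447.6 222.  344. ] xaz -161.4 tilt 41.95 az 19.9 w 87.7 q [ 0.494 -0.135  2.227 -0.302  0.337 -1.158] F [-0.5 -0.6 -0.1] M [-0.07  0.17 -0.05]
[ -0.1 -19.4 -29.1  -0.4  -2.5   0.1]
tool delta mm [ 57.9  -0.2 140.3] units [ 1.158 -0.003  2.805]
```

```bash
cat > sim.py <<'E'
from kin import *
def ik2(p,M,q0,w):
    def f(q):
        pp,A=fk(q,K); return np.r_[(pp-p),w*R.from_matrix(A.T@M).as_rotvec(), 0.5*(q-q0)]
    r=least_squares(f,np.clip(q0,lo+1e-5,hi-1e-5),bounds=(lo,hi)); return r.x
def run(q,rows,w,sag=True,v=1):
    for tx,ty,tz,tn in rows:
        p,A=fk(q,K); P=p+A@(np.array([tx,ty,tz])*50); M=A@Rz(tn*.1)
        q=ik2(P,M,q,w)
    return q
def desc(q):
    p,A=fk(q,K);z=A[:,2]; return np.round(p,1),'tilt %.2f az %.1f'%(np.degrees(np.arccos(-z[2])),np.degrees(np.arctan2(z[1],z[0]))),np.round(q,3)
E
python3 - <<'E'
from sim import *
q=[.263,1.046,.0901,.063,1.865,-1.645]
for w in (50,100,200,400,800):
    print(w,desc(run(q,[(-.6,0,-.1,0)]*4,w)))
q=[ 0.494,-0.135,2.227,-0.302,0.337,-1.158]
for w in (100,200,400):
    print(w); qq=q
    for i in range(6): qq=run(qq,[(.45,0,-.4,0)]*2,w); print(desc(qq))
E
```

```text
50 (array([1057.1,  324.1,  492.3]), 'tilt 31.43 az 22.6', array([ 0.27 ,  1.033,  0.09 ,  0.065,  1.474, -1.638]))
100 (array([1049.6,  322.1,  487.2]), 'tilt 29.64 az 23.0', array([ 0.27 ,  1.033,  0.09 ,  0.065,  1.505, -1.638]))
200 (array([1028.3,  316.2,  473. ]), 'tilt 24.58 az 24.3', array([ 0.27 ,  1.036,  0.09 ,  0.064,  1.591, -1.638]))
400 (array([994.6, 306.9, 451.1]), 'tilt 16.67 az 28.0', array([ 0.27 ,  1.044,  0.09 ,  0.063,  1.723, -1.638]))
800 (array([971.6, 300.5, 436.6]), 'tilt 11.32 az 33.4', array([ 0.271,  1.052,  0.09 ,  0.062,  1.811, -1.638]))
100
(array([390.1, 202.1, 343.5]), 'tilt 41.95 az 19.8', array([ 0.533, -0.261,  2.318, -0.34 ,  0.381, -1.098]))
(array([333.2, 182.4, 343.2]), 'tilt 41.95 az 19.8', array([ 0.596, -0.404,  2.396, -0.38 ,  0.462, -1.024]))
(array([276.3, 162.7, 342.9]), 'tilt 41.95 az 19.8', array([ 0.715, -0.567,  2.458, -0.441,  0.599, -0.902]))
(array([219.4, 142.9, 342.5]), 'tilt 41.95 az 19.9', array([ 0.994, -0.734,  2.498, -0.571,  0.842, -0.638]))
(array([162.6, 123.2, 342.2]), 'tilt 41.94 az 19.9', array([ 1.74 , -0.824,  2
[... 769 characters left out ...]
7,  2.496, -0.582,  1.824,  0.65 ]))
400
(array([390.1, 202.1, 343.5]), 'tilt 41.95 az 19.8', array([ 0.533, -0.261,  2.318, -0.34 ,  0.381, -1.098]))
(array([333.2, 182.4, 343.2]), 'tilt 41.95 az 19.8', array([ 0.596, -0.404,  2.396, -0.38 ,  0.462, -1.023]))
(array([276.3, 162.7, 342.9]), 'tilt 41.95 az 19.8', array([ 0.715, -0.567,  2.458, -0.442,  0.599, -0.902]))
(array([219.4, 142.9, 342.5]), 'tilt 41.95 az 19.8', array([ 0.994, -0.734,  2.498, -0.571,  0.842, -0.637]))
(array([162.6, 123.2, 342.2]), 'tilt 41.95 az 19.8', array([ 1.741, -0.823,  2.511, -0.737,  1.367, -0.036]))
(array([105.7, 103.5, 341.9]), 'tilt 41.95 az 19.8', array([ 2.567, -0.727,  2.496, -0.582,  1.824,  0.65 ]))
```

Run:
```python
from sim import *
M=toolM(42,19.9); u=np.array([np.cos(np.radians(19.9)),np.sin(np.radians(19.9)),0])
for r_ in (400,450,500,550,600,650,700):
    out=[]
    for z in (150,200,250,300,350,400,450):
        p=u*r_+[0,0,z]-np.array([-u[1],u[0],0])*(-12); q,e=ik(p,M,[.34,.1,2,0,.3,-1.5]); out.append('%.2f/%.2f%s'%(q[4],q[3],'' if e<1 else '*'))
    print(r_,out)
```

```text
400 ['0.11/-1.31*', '0.11/-1.31*', '0.11/-0.25*', '0.24/-0.00', '0.41/-0.00', '0.57/-0.00', '0.70/-0.00']
450 ['0.11/-1.31*', '0.11/-1.31*', '0.11/-0.33*', '0.20/-0.00', '0.36/-0.00', '0.51/-0.00', '0.64/-0.00']
500 ['0.11/-1.31*', '0.11/-1.31*', '0.11/-0.19*', '0.18/-0.00', '0.33/-0.00', '0.47/-0.00', '0.60/-0.00']
550 ['0.11/-1.31*', '0.11/-1.31*', '0.11/-0.09*', '0.18/-0.00', '0.32/-0.00', '0.45/-0.00', '0.57/-0.00']
600 ['0.11/-1.31*', '0.11/-1.31*', '0.11/-0.04*', '0.19/-0.00', '0.32/-0.00', '0.44/-0.00', '0.56/-0.00']
650 ['0.11/-1.31*', '0.11/-1.31*', '0.11/-0.01*', '0.21/-0.00', '0.33/-0.00', '0.44/-0.00', '0.56/-0.00']
700 ['0.11/-1.31*', '0.11/-0.10*', '0.12/-0.00', '0.24/-0.00', '0.35/-0.00', '0.46/-0.00', '0.56/-0.00']
```

Run:
```python
from sim import *
q=np.array([ 0.494,-0.135,2.227,-0.302,0.337,-1.158])
p,A=fk(q,K); t=np.array([460,158,265.]); d=A.T@(t-p)/50; print('units',d)
q=run(q,[tuple(d/5)+(0,)]*5,450); print(desc(q))
for i in range(12):
    p,A=fk(q,K); dn=A.T@np.array([0,0,-1.]); q=run(q,[tuple(dn*0.3)+(0,)],450); print(desc(q),np.round(dn*.3,2))
```

```text
units [ 1.17289708 -1.30973041  1.04727096]
(array([460.3, 156.6, 269.1]), 'tilt 41.40 az 20.3', array([ 0.273, -0.015,  2.339,  0.512,  0.11 , -2.119]))
(array([461.1, 153.8, 259.1]), 'tilt 40.77 az 21.2', array([ 0.256,  0.009,  2.344,  0.747,  0.11 , -2.367])) [ 0.2  -0.    0.23]
(array([461.7, 152.1, 249.2]), 'tilt 40.10 az 21.8', array([ 0.246,  0.032,  2.347,  0.912,  0.11 , -2.54 ])) [ 0.2  -0.01  0.23]
(array([462.1, 152.1, 241. ]), 'tilt 39.15 az 22.0', array([ 0.246,  0.051,  2.344,  0.911,  0.11 , -2.54 ])) [ 0.19 -0.01  0.23]
(array([462.6, 152.1, 232.8]), 'tilt 38.21 az 22.1', array([ 0.245,  0.071,  2.341,  0.91 ,  0.11 , -2.54 ])) [ 0.19 -0.01  0.23]
(array([463.2, 152.1, 224.6]), 'tilt 37.26 az 22.3', array([ 0.245,  0.091,  2.337,  0.909,  0.11 , -2.54 ])) [ 0.19 -0.01  0.24]
(array([463.9, 152.2, 216.3]), 'tilt 36.32 az 22.4', array([ 0.245,  0.112,  2.333,  0.909,  0.11 , -2.54 ])) [ 0.18 -0.01  0.24]
(array([464.8, 152.3, 207.9]), 'tilt 35.39 az 22.6', array([ 0.245,  0.133,  2.329,  0.908,  0.11 , -2.54 ])) [ 0.18 -0.01  0.24]
(array([465.8, 152.5, 199.5]), 'tilt 34.45 az 22.8', array([ 0.245,  0.154,  2.324,  0.907,  0.11 , -2.54 ])) [ 0.17 -0.01  0.24]
(array([467. , 152.7, 190.9]), 'tilt 33.52 az 23.0', array([ 0.244,  0.176,  2.318,  0.906,  0.11 , -2.54 ])) [ 0.17 -0.01  0.25]
(array([468.2, 152.9, 182.3]), 'tilt 32.60 az 23.2', array([ 0.244,  0.199,  2.312,  0.906,  0.11 , -2.54 ])) [ 0.17 -0.01  0.25]
(array([469.6, 153.2, 173.5]), 'tilt 31.68 az 23.5', array([ 0.244,  0.221,  2.305,  0.905,  0.11 , -2.54 ])) [ 0.16 -0.01  0.25]
(array([471.1, 153.4, 164.6]), 'tilt 30.77 az 23.7', array([ 0.244,  0.244,  2.298,  0.904,  0.11 , -2.54 ])) [ 0.16 -0.01  0.26]
```

Run:
```python
from sim import *
for y in (172,180,186):
  q=np.array([ 0.494,-0.135,2.227,-0.302,0.337,-1.158])
  p,A=fk(q,K); t=np.array([460,y,275.]); d=A.T@(t-p)/50; print('units',d)
  q=run(q,[tuple(d/5)+(0,)]*5,450); print(desc(q))
  for i in range(12):
    p,A=fk(q,K); dn=A.T@np.array([0,0,-1.]); q=run(q,[tuple(dn*0.35)+(0,)],450); 
    if i%3==2: print(desc(q),np.round(dn*.35,2))
```

```text
units [ 0.97292667 -1.04298382  0.96207653]
(array([460. , 171.9, 276.2]), 'tilt 41.79 az 19.9', array([ 0.325, -0.022,  2.326,  0.131,  0.11 , -1.7  ]))
(array([461.5, 168.9, 246.9]), 'tilt 38.57 az 21.0', array([ 0.305,  0.043,  2.323,  0.354,  0.11 , -1.939])) [ 0.22 -0.01  0.27]
(array([465.1, 162.8, 213.1]), 'tilt 36.06 az 23.7', array([ 0.265,  0.126,  2.325,  0.922,  0.11 , -2.54 ])) [ 0.21 -0.01  0.28]
(array([469. , 163.5, 183. ]), 'tilt 32.81 az 24.4', array([ 0.264,  0.202,  2.306,  0.919,  0.11 , -2.54 ])) [ 0.19 -0.02  0.29]
(array([474.4, 164.7, 151.5]), 'tilt 29.63 az 25.3', array([ 0.264,  0.284,  2.28 ,  0.917,  0.11 , -2.54 ])) [ 0.18 -0.02  0.3 ]
units [ 0.93504979 -0.89183202  0.99838736]
(array([460. , 180.1, 276.2]), 'tilt 41.79 az 19.8', array([ 0.351, -0.017,  2.319, -0.03 ,  0.11 , -1.521]))
(array([459. , 184.2, 246.2]), 'tilt 38.65 az 18.4', array([ 0.378,  0.05 ,  2.313, -0.334,  0.11 , -1.196])) [ 0.22 -0.    0.27]
(array([456.5, 192.7, 205.5]), 'tilt 37.14 az 15.1', array([ 0.44 ,  0.151,  2.322, -1.31 ,  0.11 , -0.169])) [0.21 0.01 0.28]
(array([459.9, 
[... 200 characters left out ...]
1 ,  0.11 , -0.152])) [0.18 0.01 0.3 ]
units [ 0.90664214 -0.77846817  1.02562049]
(array([459.9, 186.1, 275.9]), 'tilt 41.83 az 19.8', array([ 0.37 , -0.012,  2.315, -0.146,  0.11 , -1.391]))
(array([457.2, 193.9, 241.4]), 'tilt 39.39 az 17.0', array([ 0.425,  0.067,  2.317, -0.826,  0.11 , -0.67 ])) [0.22 0.   0.27]
(array([457.6, 198.4, 205. ]), 'tilt 37.14 az 15.6', array([ 0.449,  0.157,  2.316, -1.31 ,  0.11 , -0.161])) [0.22 0.01 0.27]
(array([461.1, 201.6, 174. ]), 'tilt 33.92 az 15.0', array([ 0.452,  0.235,  2.295, -1.31 ,  0.11 , -0.152])) [0.2  0.01 0.29]
(array([465.8, 205.6, 141.5]), 'tilt 30.78 az 14.1', array([ 0.455,  0.318,  2.268, -1.31 ,  0.11 , -0.144])) [0.18 0.01 0.3 ]
```

```bash
python3 -m crank '[{"travel":[0,0,0],"turn":0},{"travel":[0,0,0],"turn":0},{"travel":[0,0,0],"turn":0},{"travel":[0,0,0],"turn":0},{"travel":[0,0,0],"turn":0},{"travel":[0,0,0],"turn":0}]' >/dev/null; python3 -c "
from h import *
o,M=st(); print(np.round(o['joint_torque'],1)); go([495,240,201]); "
```

```text
t13.30 p [447.5 222.  344.1] xaz -161.4 tilt 41.94 az 19.9 w 87.7 q [ 0.495 -0.136  2.228 -0.302  0.338 -1.158] F [-0.9  0.5 -0.4] M [-0.04  0.19 -0.07]
[  0.  -20.3 -29.1  -0.3  -2.4  -0. ]
tool delta mm [ 57.8  -0.2 140.4] units [ 1.157 -0.004  2.808]
```

```bash
python3 -m crank '[{"travel":[0,0,-0.05],"turn":0.02},{"travel":[0,0,-0.05],"turn":-0.02},{"travel":[0,0,-0.05],"turn":0.02},{"travel":[0,0,-0.05],"turn":-0.02},{"travel":[0,0,-0.05],"turn":0.02},{"travel":[0,0,-0.05],"turn":-0.02},{"travel":[0,0,-0.05],"turn":0.02},{"travel":[0,0,-0.05],"turn":-0.02}]' >/dev/null; python3 -c "
from h import *
o,M=st(); print(np.round(o['joint_torque'],1)); go([495,240,201]); "
```

```text
t14.10 p [433.8 217.1 360. ] xaz -161.4 tilt 41.92 az 19.9 w 87.8 q [ 0.502 -0.19   2.228 -0.274  0.391 -1.184] F [-0.3 -0.5  1. ] M [-0.02  0.18 -0.01]
[ -0.1 -17.4 -30.2  -0.4  -2.5   0.1]
tool delta mm [ 57.6  -0.2 162. ] units [ 1.153e+00 -3.000e-03  3.240e+00]
```

```bash
python3 -c "
from h import *
go([434,217,420]);go([800,330,460])"; python3 -m crank '[{"travel":[-0.8,0,-0.9],"turn":0}]' >/dev/null;  python3 -c "
from h import *
go([800,330,460])"
```

```text
tool delta mm [-40.2   0.5 -44.5] units [-0.804  0.011 -0.89 ]
tool delta mm [-351.9  -12.3  181.4] units [-7.037 -0.247  3.627]
tool delta mm [-328.3  -11.8  211.8] units [-6.566 -0.237  4.235]
```

```bash
python3 -m crank '[{"travel":[-0.8,0,0.3],"turn":0},{"travel":[-0.8,0,0.5],"turn":0},{"travel":[-0.8,0,0.5],"turn":0},{"travel":[-0.8,-0.04,0.5],"turn":0},{"travel":[-0.8,-0.04,0.5],"turn":0},{"travel":[-0.8,-0.04,0.5],"turn":0},{"travel":[-0.8,-0.04,0.5],"turn":0},{"travel":[-0.8,0,0.5],"turn":0}]' >/dev/null;  python3 -c "
from h import *
o,M=st(); print(np.round(o['joint_torque'],1)); go([800,330,460])"
python3 -m crank '[{"travel":[0,0,0],"turn":0.02},{"travel":[0,0,0],"turn":-0.02},{"travel":[0,0,0],"turn":0.02},{"travel":[0,0,0],"turn":-0.02},{"travel":[0,0,0],"turn":0.02},{"travel":[0,0,0],"turn":-0.02}]' >/dev/null; python3 -c "
from h import *
o,M=st(); print(np.round(o['joint_torque'],1))"
```

```text
t15.00 p [787.  330.2 493.6] xaz -161.3 tilt 42.39 az 20.1 w 88.0 q [ 0.393  0.333  1.357 -0.044  0.712 -1.489] F [0.9 0.8 0.8] M [-0.05  0.17  0.03]
[ -0.1 -61.  -29.9  -0.2  -3.1   0.1]
tool delta mm [13.6 -4.9 33. ] units [ 0.271 -0.098  0.66 ]
 t15.60 p [788.  330.6 491.2] xaz -161.2 tilt 42.22 az 20.1 w 88.1 q [ 0.393  0.337  1.356 -0.043  0.713 -1.489] F [-0.3 -0.2 -0.8] M [-0.02  0.17 -0.04]
[ -0.  -56.9 -35.4  -0.1  -2.6   0.1]
```

```bash
python3 -m crank '[{"travel":[0,0,0],"turn":1},{"travel":[0,0,0],"turn":1},{"travel":[0,0,0],"turn":1},{"travel":[0,0,0],"turn":1},{"travel":[0,0,0],"turn":1},{"travel":[0,0,0],"turn":1}]' >/dev/null; python3 -c "
from h import *
o,M=st(); print(np.round(o['joint_torque'],1))"
python3 -m crank '[{"travel":[0,0,0],"turn":0},{"travel":[0,0,0],"turn":0},{"travel":[0,0,0],"turn":0}]' >/dev/null; python3 -c "
from h import *
o,M=st(); print(np.round(o['joint_torque'],1))"
```

```text
t16.20 p [784.7 329.9 495.3] xaz 155.0 tilt 42.43 az 20.2 w 87.5 q [ 0.394  0.328  1.361 -0.043  0.713 -0.868] F [-0.   0.9  0.1] M [-0.08  0.11  0.03]
[ -0.  -56.7 -35.5  -0.1  -2.6  -1.4]
 t16.50 p [783.7 329.8 496.7] xaz 155.1 tilt 42.52 az 20.2 w 88.0 q [ 0.394  0.326  1.362 -0.043  0.713 -0.871] F [-0.4 -0.7 -0.4] M [-0.06  0.19 -0.04]
[  0.  -56.6 -35.5  -0.1  -2.6   0.1]
```

```bash
python3 -m crank '[{"travel":[0,0,0],"turn":-1},{"travel":[0,0,0],"turn":-1},{"travel":[0,0,0],"turn":-1},{"travel":[0,0,0],"turn":-1},{"travel":[0,0,0],"turn":-1},{"travel":[0,0,0],"turn":-1}]' >/dev/null; python3 -c "
from h import *
o,M=st(); print(np.round(o['joint_torque'],1))"
```

```text
t17.10 p [783.2 329.6 497.3] xaz -160.0 tilt 42.55 az 20.2 w 87.5 q [ 0.394  0.324  1.363 -0.043  0.713 -1.504] F [ 0.2 -0.4 -0.5] M [-0.07  0.14  0.03]
[  0.  -56.5 -35.5  -0.1  -2.6   1.4]
```

```bash
python3 -c "
from h import *
go([600,244,400]);go([455,177,290])"
```

```text
tool delta mm [214.2 -17.7 -64.6] units [ 4.284 -0.355 -1.291]
tool delta mm [405.8 -31.1 -91.2] units [ 8.117 -0.621 -1.823]
```

```bash
python3 -m crank '[{"travel":[0.9,-0.07,-0.25],"turn":0},{"travel":[0.9,-0.07,-0.25],"turn":0},{"travel":[0.9,-0.07,-0.25],"turn":0},{"travel":[0.9,-0.07,-0.25],"turn":0},{"travel":[0.9,-0.07,-0.2],"turn":0},{"travel":[0.9,-0.07,-0.2],"turn":0},{"travel":[0.9,-0.07,-0.2],"turn":0},{"travel":[0.9,-0.07,-0.2],"turn":0},{"travel":[0,0,0],"turn":0},{"travel":[0,0,0],"turn":0}]' >/dev/null; python3 -c "
from h import *
o,M=st(); print(M.T@[0,0,-1])
go([455,177,290])"
```

```text
t18.10 p [475.4 183.4 312.3] xaz -158.4 tilt 42.78 az 20.2 w 87.9 q [ 0.34  -0.065  2.263  0.043  0.198 -1.64 ] F [ 0.5 -0.6  0.4] M [0.03 0.14 0.02]
[0.6790138  0.01231372 0.73402223]
tool delta mm [30.8  1.7  1.9] units [0.617 0.033 0.037]
```

```bash
python3 -m crank '[{"travel":[0.27,0.03,0.27],"turn":0},{"travel":[0.27,0.03,0.27],"turn":0},{"travel":[0.25,0.03,0.27],"turn":0},{"travel":[0.25,0.03,0.27],"turn":0}]' >/dev/null; python3 -c "
from h import *
o,M=st(); print(M.T@[0,0,-1])"
```

```text
t18.50 p [478.  189.9 268.1] xaz -158.2 tilt 40.99 az 20.2 w 87.7 q [ 0.356  0.034  2.284 -0.022  0.109 -1.567] F [-0.1 -0.3  0.8] M [-0.03  0.15  0.05]
[0.65582119 0.01336332 0.75479798]
```

```bash
python3 -m crank '[{"travel":[0.23,0,0.27],"turn":0},{"travel":[0.23,0,0.27],"turn":0},{"travel":[0.23,0,0.27],"turn":0}]' >/dev/null; python3 -c "
from h import *
o,M=st(); print(M.T@[0,0,-1])"
```

```text
t18.80 p [482.6 192.1 245. ] xaz -158.2 tilt 38.50 az 20.1 w 87.7 q [ 0.359  0.091  2.27  -0.05   0.109 -1.538] F [ 0.7 -1.1  0.6] M [0.   0.14 0.04]
[0.62235377 0.0146243  0.78259946]
```

```bash
python3 -m crank '[{"travel":[0.27,-0.01,0.25],"turn":0},{"travel":[0.27,-0.01,0.25],"turn":0},{"travel":[0.27,-0.01,0.25],"turn":0},{"travel":[0.27,-0.01,0.25],"turn":0},{"travel":[0.27,-0.01,0.25],"turn":0}]' >/dev/null; python3 -c "
from h import *
o,M=st(); print(M.T@[0,0,-1])"
```

```text
t19.30 p [473.9 187.1 203.2] xaz -158.3 tilt 33.82 az 19.4 w 87.9 q [ 0.36   0.168  2.275 -0.11   0.109 -1.477] F [-0.  -0.1  0.6] M [-0.    0.13 -0.02]
[0.5563293  0.01851378 0.83075565]
```

```bash
python3 -m crank '[{"travel":[0.22,-0.01,0.27],"turn":0},{"travel":[0.22,-0.01,0.27],"turn":0},{"travel":[0.22,-0.01,0.27],"turn":0},{"travel":[0.22,-0.01,0.27],"turn":0},{"travel":[0.22,-0.01,0.27],"turn":0},{"travel":[0.1,0,0.15],"turn":0}]' >/dev/null; python3 -c "
from h import *
o,M=st(); print(M.T@[0,0,-1]);go([495,240,201])"
```

```text
t19.90 p [472.9 189.5 155. ] xaz -158.5 tilt 29.03 az 17.0 w 88.0 q [ 0.381  0.28   2.256 -0.388  0.109 -1.179] F [-0.1  0.2 -0.4] M [-0.    0.07  0.05]
[0.48418155 0.03319296 0.87433772]
tool delta mm [-56.5  38.1 -22.8] units [-1.13   0.762 -0.456]
```

Run:
```python
from sim import *
np.set_printoptions(precision=3,suppress=True)
o,M=st(); yc=np.array([-np.sin(.3395),np.cos(.3395),0])
print('y err in tool',M.T@yc)  # x comp -> turn
a=np.arctan2(-(M.T@yc)[0],(M.T@yc)[1]); print('turn rad',a)
M2=M@Rz(a); print(M2.T@yc)
pk=np.array([-.4997,-.1765,.848])
G=np.array([539.7,256.1,124.3])
for h in (0,30,60,90):
    print(h,ik(G+h*pk,M2,[.45,.3,2.1,-.4,.15,-1.1]))
```

```text
t19.90 p [472.9 189.5 155. ] xaz -158.5 tilt 29.03 az 17.0 w 88.0 q [ 0.381  0.28   2.256 -0.388  0.109 -1.179] F [-0.1  0.2 -0.4] M [-0.    0.07  0.05]
y err in tool [-0.031  0.999 -0.021]
turn rad 0.03103566176506242
[ 0.     1.    -0.021]
0 (array([ 0.462,  0.443,  2.08 , -0.602,  0.141, -0.866]), np.float64(1.1368683772161603e-12))
30 (array([ 0.466,  0.375,  2.105, -0.473,  0.18 , -0.993]), np.float64(3.410605131648481e-13))
60 (array([ 0.471,  0.306,  2.125, -0.383,  0.227, -1.081]), np.float64(1.7053025658242404e-13))
90 (array([ 0.476,  0.235,  2.141, -0.319,  0.279, -1.144]), np.float64(5.684341886080802e-14))
```

```bash
python3 -m crank '[{"travel":[0,0.2,-0.7],"turn":0.15},{"travel":[-0.3,0.2,-0.3],"turn":0.16},{"travel":[-0.4,0.2,0.2],"turn":0},{"travel":[-0.4,0.15,0.3],"turn":0},{"travel":[0,0,0],"turn":0},{"travel":[0,0,0],"turn":0}]' >/dev/null; python3 -c "
from h import *
o,M=st(); shot('wrist','w2'); shot('side','d2'); shot('scene','s2'); go([495,240,201])"
```

```text
t20.50 p [493.  238.3 197.6] xaz -160.6 tilt 28.33 az 16.7 w 87.9 q [ 0.475  0.237  2.143 -0.311  0.287 -1.151] F [ 0.3  0.2 -0.4] M [-0.06  0.07  0.03]
tool delta mm [-4.1  1.2 -1.5] units [-0.081  0.025 -0.029]
```

View pics/w2.png

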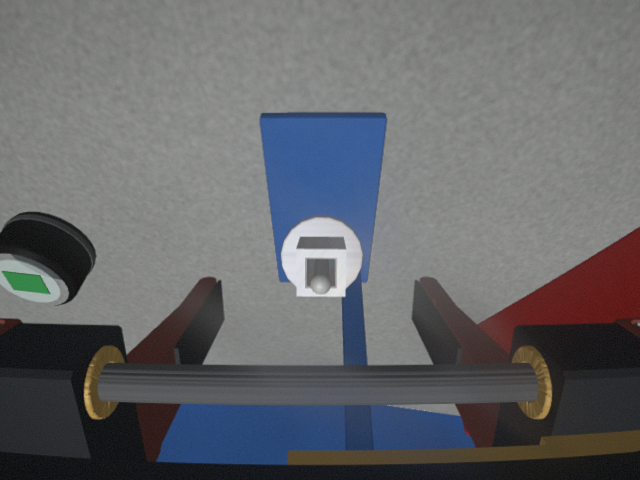

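View pics/d2.png

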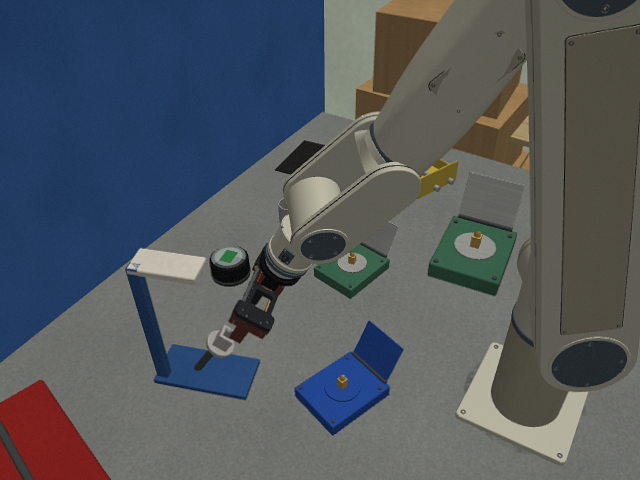

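Run:
```python
from h import *
import fit
im=cv2.imread('pics/w2.png'); cv2.imwrite('pics/w2c.png',cv2.resize(im[200:320,260:380],None,fx=5,fy=5,interpolation=cv2.INTER_CUBIC))
p=[558.22,262.56,.3395,33.71,.94,-1.36,1.61]
for n,g in [('peg tip',lambda p:(-fit.s*61,0,100+fit.c*61))]+[('bc%d%d'%(a,b),fit.cov(15*a,15*b,46)) for a in(-1,1) for b in (-1,1)]+[('bore%d%d'%(a,b),fit.cov(8.7*a,8.7*b,46)) for a in(-1,1) for b in (-1,1)]+[('plate--',fit.pl(-1,-1)),('plate-+',fit.pl(-1,1))]:
    u=proj('w2',fit.W(p,g(p)))[0]; print(n,u,'crop',(u-[260,200])*5)
```

```text
peg tip [321.91 286.01] crop [309.57 430.06]
bc-1-1 [297.12 247.51] crop [185.6  237.53]
bc-11 [347.63 247.87] crop [438.17 239.35]
bc1-1 [297.61 295.11] crop [188.05 475.57]
bc11 [346.67 295.59] crop [433.33 477.94]
bore-1-1 [307.74 257.82] crop [238.71 289.12]
bore-11 [336.87 258.05] crop [384.35 290.25]
bore1-1 [307.85 285.46] crop [239.25 427.28]
bore11 [336.49 285.72] crop [382.43 428.6 ]
plate-- [260.51 115.24] crop [   2.53 -423.82]
plate-+ [390.25 115.34] crop [ 651.25 -423.32]
```

View pics/w2c.png

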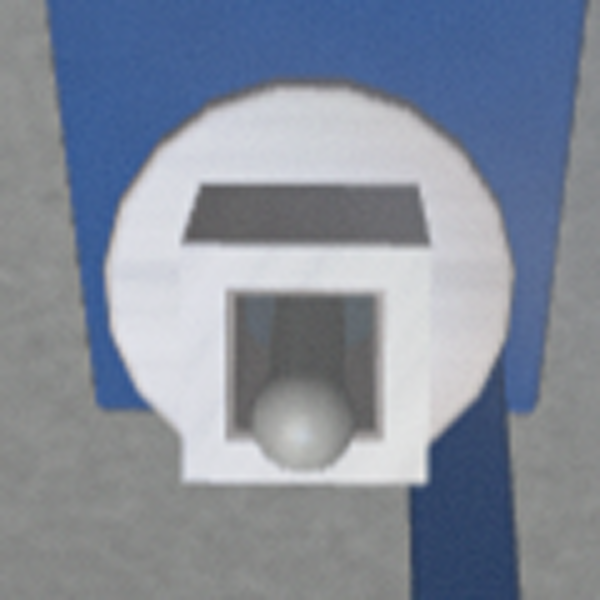

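```bash
python3 -c "
from h import *
st();go([540.5,255.8,124.7])"
```

```text
t20.65 p [492.7 237.8 197.8] xaz -160.6 tilt 28.35 az 16.7 w 87.9 q [ 0.474  0.236  2.144 -0.311  0.287 -1.152] F [0.1 0.3 0.2] M [0.02 0.01 0.03]
tool delta mm [-10.2   3.1  88.5] units [-0.205  0.061  1.771]
```

```bash
python3 -m crank '[{"travel":[-0.05,0.02,0.4],"turn":0},{"travel":[-0.05,0.02,0.4],"turn":0},{"travel":[-0.05,0.02,0.4],"turn":0},{"travel":[-0.05,0,0.35],"turn":0},{"travel":[0,0,0],"turn":0},{"travel":[0,0,0],"turn":0}]'; python3 -c "
from h import *
st();go([540.5,255.8,124.7])"
```

```text
t: 21.25
ee_pos: [532.9, 251.0, 132.6]
orientation: [-0.436, 2.616, 0.082]
ft_force: [-0.1, -0.6, -0.3]
width: 88.0
 t21.25 p [532.9 251.  132.6] xaz -160.8 tilt 28.22 az 16.5 w 88.0 q [ 0.46   0.417  2.091 -0.506  0.168 -0.96 ] F [-0.1 -0.6 -0.3] M [-0.    0.09  0.03]
tool delta mm [-4.   2.2 11. ] units [-0.081  0.045  0.221]
```

```bash
python3 -m crank '[{"travel":[-0.08,0.045,0.21],"turn":0},{"travel":[0,0,0],"turn":0},{"travel":[0,0,0],"turn":0}]' >/dev/null; python3 -c "
from h import *
st();go([540.5,255.8,124.7])"
python3 -m crank '[{"travel":[0,0,0],"turn":0},{"travel":[0,0,0],"turn":0},{"travel":[0,0,0],"turn":0},{"travel":[0,0,0],"turn":0},{"travel":[0,0,0],"turn":0},{"travel":[0,0,0],"turn":0},{"travel":[0,0,0],"turn":0}]' -1; python3 -c "
from h import *
st(); shot('side','d3'); shot('wrist','w3')
im=cv2.imread('pics/d3.png'); cv2.imwrite('pics/d3c.png',cv2.resize(im[230:400,130:300],None,fx=3.5,fy=3.5,interpolation=cv2.INTER_CUBIC))"
```

```text
t21.55 p [540.1 255.6 126.4] xaz -160.8 tilt 28.30 az 16.5 w 87.8 q [ 0.462  0.439  2.076 -0.536  0.162 -0.929] F [0.7 0.4 0.1] M [-0.03  0.14  0.07]
tool delta mm [0.4 0.1 1.7] units [0.009 0.002 0.033]
t: 22.25
ee_pos: [540.0, 255.7, 127.6]
orientation: [-0.435, 2.613, 0.083]
ft_force: [0.2, -0.2, -0.7]
width: 35.1
 t22.25 p [540.  255.7 127.6] xaz -160.8 tilt 28.39 az 16.5 w 35.1 q [ 0.463  0.436  2.077 -0.535  0.162 -0.929] F [ 0.2 -0.2 -0.7] M [0.01 0.01 0.01]
```

View pics/d3c.png

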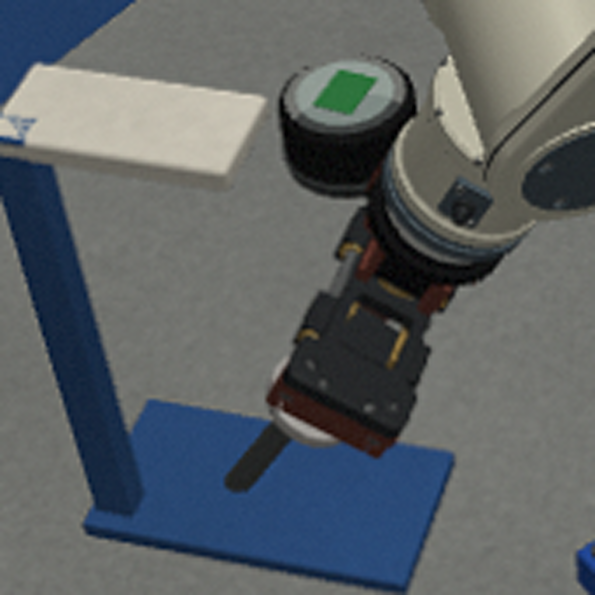

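View pics/w3.png

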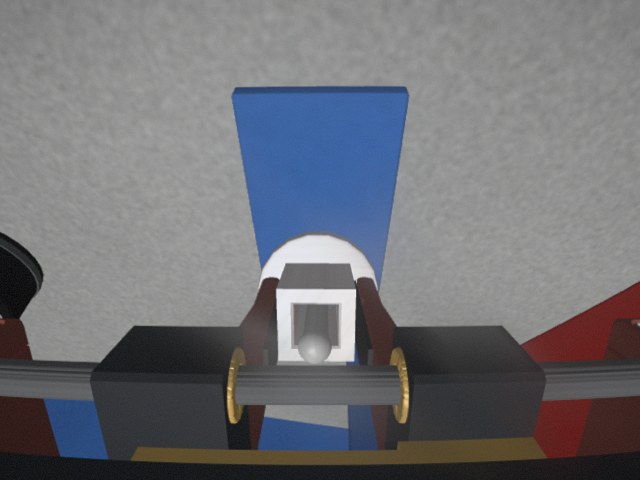

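```bash
python3 -m crank '[{"travel":[0,0,0],"turn":0},{"travel":[0,0,0],"turn":0},{"travel":[0,0,0],"turn":0}]' -1; python3 -c "
from h import *
o,M=st(); u=np.array([.943*.848,.333*.848,.53]);pk=np.array([-.4997,-.1765,.848]);print('upslope',M.T@u,'peg',M.T@pk)"
```

```text
t: 22.65
ee_pos: [540.0, 255.6, 127.7]
orientation: [-0.435, 2.613, 0.083]
ft_force: [-0.8, 0.1, 0.4]
width: 29.8
 t22.65 p [540.  255.6 127.7] xaz -160.8 tilt 28.39 az 16.5 w 29.8 q [ 0.463  0.436  2.077 -0.535  0.162 -0.929] F [-0.8  0.1  0.4] M [ 0.07  0.08 -0.01]
upslope [-0.99802241  0.0021731  -0.06363797] peg [ 0.06355454 -0.02438414 -0.99765855]
```

```bash
python3 -m crank '[{"travel":[-0.05,0,-0.003],"turn":0},{"travel":[-0.035,0,-0.003],"turn":0},{"travel":[0,0,0],"turn":0},{"travel":[0,0,0],"turn":0}]'; python3 -c "
from h import *
o,M=st(); u=np.array([.943*.848,.333*.848,.53]);pk=np.array([-.4997,-.1765,.848]);d=o['ee_pos']-[540,255.6,127.7];print('upslope',d@u,'peg',d@pk)"
```

```text
t: 23.05
ee_pos: [540.9, 255.7, 128.3]
orientation: [-0.436, 2.618, 0.08]
ft_force: [-3.4, -1.0, 1.0]
width: 30.1
 t23.05 p [540.9 255.7 128.3] xaz -160.8 tilt 28.05 az 16.3 w 30.1 q [ 0.462  0.435  2.071 -0.502  0.173 -0.963] F [-3.4 -1.   1. ] M [-0.01  0.29  0.01]
upslope 1.0701575778832713 peg 0.04481726857233908
```

```bash
python3 -m crank '[{"travel":[-0.06,0,-0.02],"turn":0},{"travel":[-0.03,0,-0.005],"turn":0},{"travel":[0,0,0],"turn":0},{"travel":[0,0,0],"turn":0}]'; python3 -c "
from h import *
o,M=st(); u=np.array([.943*.848,.333*.848,.53]);pk=np.array([-.4997,-.1765,.848]);d=o['ee_pos']-[540,255.6,127.7];print('upslope',d@u,'peg',d@pk)
shot('wrist','w4')
im=cv2.imread('pics/w4.png'); cv2.imwrite('pics/w4c.png',cv2.resize(im[220:400,220:420],None,fx=3.5,fy=3.5,interpolation=cv2.INTER_CUBIC))"
```

```text
t: 23.45
ee_pos: [544.9, 256.9, 131.5]
orientation: [-0.435, 2.619, 0.08]
ft_force: [-1.3, -0.5, -2.1]
width: 30.0
 t23.45 p [544.9 256.9 131.5] xaz -160.8 tilt 28.05 az 16.3 w 30.0 q [ 0.461  0.433  2.061 -0.469  0.183 -0.998] F [-1.3 -0.5 -2.1] M [-0.07  0.31  0.  ]
upslope 6.3397132507465805 peg 0.5554114374602395
```

View pics/w4c.png

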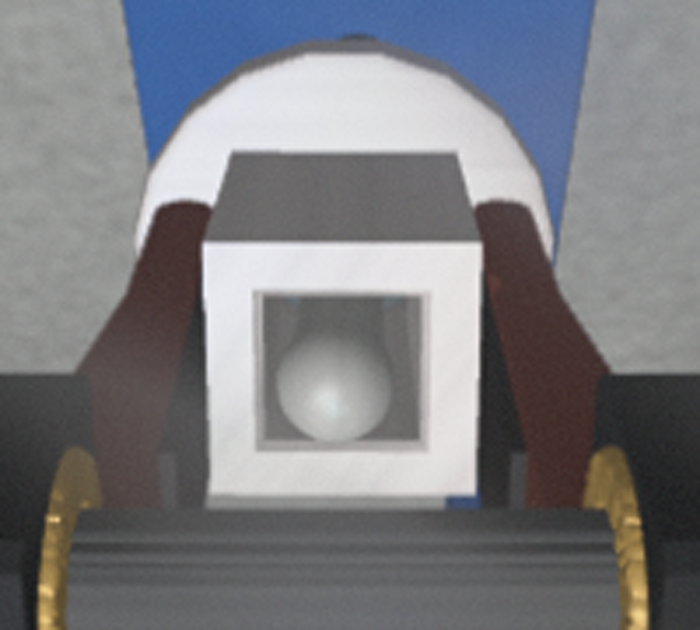

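```bash
python3 -m crank '[{"travel":[0.055,0,-0.04],"turn":0},{"travel":[0,0,0],"turn":0},{"travel":[0,0,0],"turn":0}]'; python3 -c "
from h import *
o,M=st(); u=np.array([.943*.848,.333*.848,.53]);pk=np.array([-.4997,-.1765,.848]);d=o['ee_pos']-[540,255.6,127.7];print('upslope',d@u,'peg',d@pk)"
```

```text
t: 23.8
ee_pos: [541.2, 255.6, 131.8]
orientation: [-0.436, 2.619, 0.079]
ft_force: [-0.2, -0.2, -2.5]
width: 30.2
 t23.80 p [541.2 255.6 131.8] xaz -160.8 tilt 28.02 az 16.3 w 30.2 q [ 0.462  0.429  2.069 -0.478  0.181 -0.988] F [-0.2 -0.2 -2.5] M [-0.1  0.3 -0. ]
upslope 3.108367510263576 peg 2.8548847253446548
```

```bash
python3 -m crank '[{"travel":[0.018,-0.007,-0.3],"turn":0},{"travel":[0.018,-0.007,-0.3],"turn":0},{"travel":[0,0,0],"turn":0}]'; python3 -c "
from h import *
o,M=st(); u=np.array([.943*.848,.333*.848,.53]);pk=np.array([-.4997,-.1765,.848]);d=o['ee_pos']-[540,255.6,127.7];print('upslope',d@u,'peg',d@pk,'lat',d@[-.333,.943,0]);print(M.T@pk)"
```

```text
t: 24.1
ee_pos: [525.6, 250.2, 157.4]
orientation: [-0.436, 2.62, 0.079]
ft_force: [0.6, 0.4, -3.2]
width: 30.0
 t24.10 p [525.6 250.2 157.4] xaz -160.8 tilt 27.93 az 16.3 w 30.0 q [ 0.466  0.36   2.092 -0.39   0.225 -1.074] F [ 0.6  0.4 -3.2] M [-0.01  0.32 -0.01]
upslope 2.661420457320042 peg 33.3278145770246 lat -0.30467676576935915
[ 0.0715814  -0.02599259 -0.99707413]
```

```bash
python3 -m crank '[{"travel":[0.01,-0.004,-0.3],"turn":0},{"travel":[0.016,-0.006,-0.3],"turn":0},{"travel":[0.016,-0.006,-0.4],"turn":0},{"travel":[0.02,-0.006,-0.5],"turn":0},{"travel":[0.02,0,-0.5],"turn":0},{"travel":[0,0,0],"turn":0}]'; python3 -c "
from h import *
o,M=st(); u=np.array([.943*.848,.333*.848,.53]);pk=np.array([-.4997,-.1765,.848]);d=o['ee_pos']-[540,255.6,127.7];print('upslope',d@u,'peg',d@pk,'lat',d@[-.333,.943,0])
shot('side','d5'); shot('wrist','w5')"
```

```text
t: 24.7
ee_pos: [476.9, 234.3, 244.0]
orientation: [-0.436, 2.622, 0.077]
ft_force: [-0.3, 0.1, -2.7]
width: 29.6
 t24.70 p [476.9 234.3 244. ] xaz -160.8 tilt 27.82 az 16.2 w 29.6 q [ 0.487  0.129  2.131 -0.237  0.415 -1.219] F [-0.3  0.1 -2.7] M [-0.05  0.26 -0.03]
upslope 5.125559272890483 peg 133.8927401396703 lat 0.939198742987621
```

View pics/w5.png

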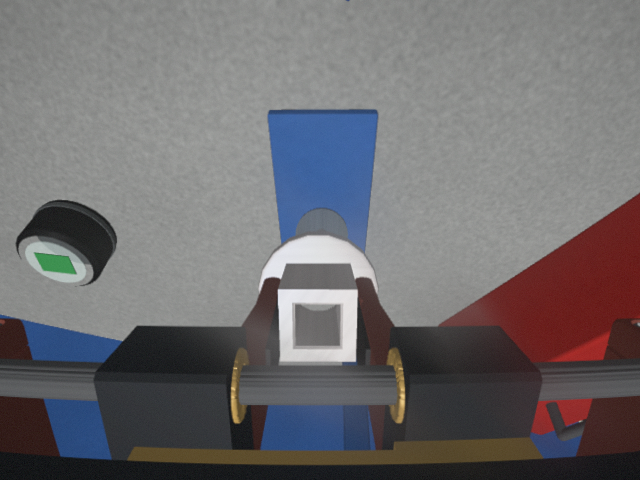

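View pics/d5.png

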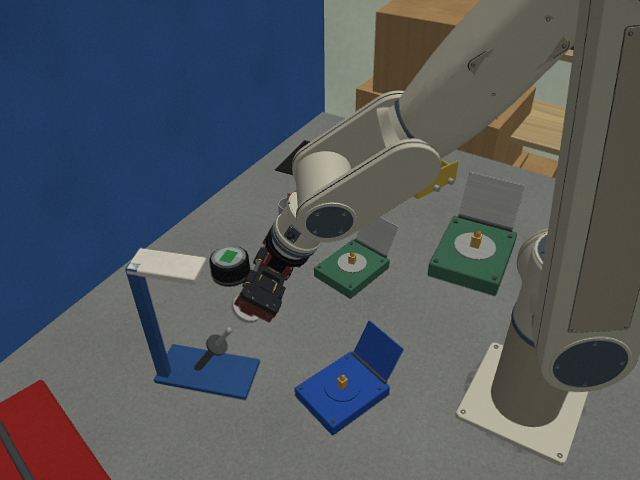

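Run:
```python
from h import *
im=cv2.imread('pics/scene0.png'); a=cv2.resize(im[180:265,340:430],None,fx=4.4,fy=4.4,interpolation=cv2.INTER_CUBIC)
im=cv2.imread('pics/side0.png'); b=cv2.resize(im[315:440,290:410],None,fx=3.2,fy=3.0,interpolation=cv2.INTER_CUBIC)
c=np.zeros((max(a.shape[0],b.shape[0]),a.shape[1]+b.shape[1],3),np.uint8); c[:a.shape[0],:a.shape[1]]=a; c[:b.shape[0],a.shape[1]:]=b
cv2.imwrite('pics/bl.png',c); print(c.shape,a.shape)
```

```text
(375, 780, 3) (374, 396, 3)
```

View pics/bl.png

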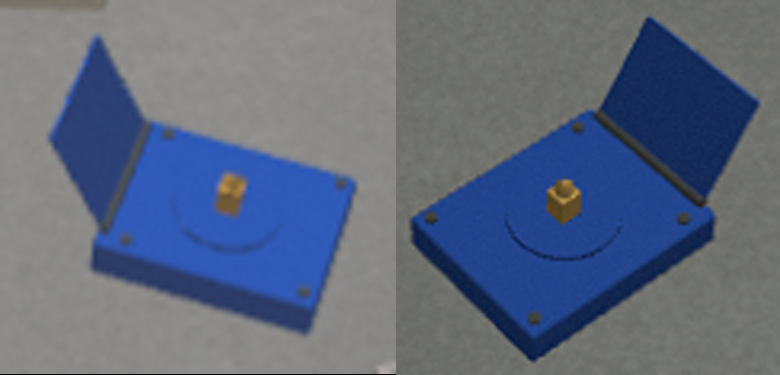

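Run:
```python
from sim import *
np.set_printoptions(precision=2,suppress=True)
A_=lambda x,y:(340+x/4.4,180+y/4.4); B_=lambda x,y:(290+(x-396)/3.2,315+y/3.0)
print('lidtop near', tri([('scene0',A_(97,36)),('side0',B_(758,102))]), tri([('scene0',A_(50,137)),('side0',B_(650,17))]))
print('rig',atz('scene0',[A_(148,122),A_(355,183),A_(312,320),A_(95,238)],30))
# simulate fold: from tilt 27.8 az16.2 tool x outward (xaz ~19)
w=450
M=toolM(27.8,16.2); M=M@Rz(np.pi)
u=np.array([np.cos(np.radians(16.2)),np.sin(np.radians(16.2)),0]); l=np.array([-u[1],u[0],0])
q,e=ik(320*u+12*l+[0,0,225],M,[.28,-.1,2.4,0,.3,1.6]); print(desc(q),e)
for i in range(30):
    p,A=fk(q,K); dn=A.T@(-.77*u+[0,0,-.35]); q=run(q,[tuple(dn*0.5)+(0,)],w)
    if i%3==2: print(desc(q))
```

```text
lidtop near (array([239.23,  89.  , 103.76]), [1.6, 1.6]) (array([330.62,  56.  , 103.51]), [1.1, 1.1])
rig [[247.83 131.14  30.  ]
 [297.29 267.64  30.  ]
 [414.83 227.5   30.  ]
 [351.99  91.13  30.  ]]
(array([303.9, 100.8, 225. ]), 'tilt 27.80 az 16.2', array([ 0.28, -0.24,  2.52, -0.  ,  0.37,  1.57])) 2.3407476874437722e-11
(array([262.4,  90.7, 215. ]), 'tilt 26.09 az 15.7', array([ 0.3 , -0.31,  2.58, -0.03,  0.42,  1.62]))
(array([230.9,  86.2, 221.7]), 'tilt 23.01 az 14.6', array([ 0.35, -0.41,  2.58, -0.07,  0.57,  1.7 ]))
(array([194.8,  81.6, 230.3]), 'tilt 20.31 az 12.9', array([ 0.44, -0.52,  2.58, -0.11,  0.74,  1.81]))
(array([152.4,  76.6, 239.6]), 'tilt 18.19 az 10.8', array([ 0.62, -0.65,  2.58, -0.16,  0.93,  1.99]))
(array([102. ,  70.1, 246.3]), 'tilt 16.88 az 8.3', array([ 1.07, -0.78,  2.58, -0.25,  1.17,  2.45]))
(array([ 71.3,  49. , 248.5]), 'tilt 14.32 az 11.2', array([ 1.21, -0.9 ,  2.58, -0.22,  1.33,  2.54]))
(array([ 53.3,  44.1, 244.7]), 'tilt 10.73 az 9.8', array([ 1.23, -0.9 ,  2.58, -0.17,  1.37,  2.54]))
(array([ 35.6,  39.2, 242. ]), 'tilt 7.22 az 6.9', array([ 1.25, -0.9 ,  2.58, -0.12,  1.41,  2.54]))
(array([ 18.1,  34.5, 240.4]), 'tilt 3.83 az -1.2', array([ 1.26, -0.9 ,  2.58, -0.07,  1.44,  2.54]))
(array([  1.1,  29.8, 240. ]), 'tilt 1.15 az -60.3', array([ 1.27, -0.9 ,  2.58, -0.01,  1.48,  2.54]))
```

Run:
```python
from sim import *
np.set_printoptions(precision=1,suppress=True)
o,M=st()
Kc,k1,r,t=load('w5'); Rm=R.from_rotvec(r).as_matrix(); c=-Rm.T@t; off=c-o['ee_pos']; print('cam off world',off)
for z in (180,220,260):
    # ray through (320,140)
    for v in (120,200):
        _,d=ray('w5',[[320,v]]); d=d[0]; C=np.array([487,-151.5,60])-d*((60-(z+off[2]))/d[2]); P=C-off; print(z,v,P, ik(P,M,[-.1,.1,2,-.3,.4,-1.8]))
```

```text
t24.80 p [476.9 234.2 241.9] xaz -160.8 tilt 27.67 az 16.1 w 30.1 q [ 0.5  0.1  2.1 -0.2  0.4 -1.2] F [ 0.5  0.2 -2.4] M [-0.1  0.3 -0.1]
cam off world [-126.9  -40.5   93.6]
180 120 [ 511.8 -141.9  180. ] (array([-0.4,  0.3,  2.1,  0.4,  0.4, -2.5]), np.float64(21.0225968025708))
180 200 [ 454.6 -161.4  180. ] (array([-0.4,  0.2,  2.2,  0.3,  0.4, -2.5]), np.float64(28.17083013474025))
220 120 [ 492.7 -147.6  220. ] (array([-0.4,  0.2,  2.1,  0.4,  0.5, -2.5]), np.float64(18.834296409568903))
220 200 [ 424.8 -170.9  220. ] (array([-0.5,  0.1,  2.2,  0.3,  0.6, -2.5]), np.float64(27.6439255657424))
260 120 [ 473.5 -153.4  260. ] (array([-0.4,  0.1,  2.1,  0.4,  0.6, -2.5]), np.float64(17.06134267128742))
260 200 [ 395.  -180.3  260. ] (array([-0.5, -0. ,  2.2,  0.3,  0.7, -2.5]), np.float64(27.89743793344666))
```

```bash
python3 -m crank '[{"travel":[0,0,0],"turn":1},{"travel":[0,0,0],"turn":1},{"travel":[0,0,0],"turn":1},{"travel":[0,0,0],"turn":1},{"travel":[0,0,0],"turn":1},{"travel":[0,0,0],"turn":1},{"travel":[0,0,0],"turn":1},{"travel":[0,0,0],"turn":1},{"travel":[0,0,0],"turn":1},{"travel":[0,0,0],"turn":1},{"travel":[0,0,0],"turn":1},{"travel":[0,0,0],"turn":1},{"travel":[0,0,0],"turn":1},{"travel":[0,0,0],"turn":1},{"travel":[0,0,0],"turn":1},{"travel":[0,0,0],"turn":1},{"travel":[0,0,0],"turn":1},{"travel":[0,0,0],"turn":1},{"travel":[0,0,0],"turn":1},{"travel":[0,0,0],"turn":1}]' >/dev/null; python3 -c "
from h import *
o,M=st(); print('turn for level y w/ x outward', np.arctan2(*( (lambda a:(a[1],a[0]))(M.T@np.array([np.cos(np.radians(16.2)),np.sin(np.radians(16.2)),0])) )))"
```

```text
t26.80 p [479.5 231.6 206.5] xaz 81.6 tilt 25.30 az 14.6 w 29.9 q [ 0.48   0.206  2.132 -0.259  0.383  0.884] F [ 0.3 -0.5 -2.8] M [-0.15  0.32 -0.  ]
turn for level y w/ x outward 1.101583220240587
```

```bash
python3 -m crank '[{"travel":[0,0,0],"turn":1},{"travel":[0,0,0],"turn":1},{"travel":[0,0,0],"turn":1},{"travel":[0,0,0],"turn":1},{"travel":[0,0,0],"turn":1},{"travel":[0,0,0],"turn":1},{"travel":[0,0,0],"turn":1},{"travel":[0,0,0],"turn":1},{"travel":[0,0,0],"turn":1},{"travel":[0,0,0],"turn":1},{"travel":[0,0,0],"turn":1}]' >/dev/null; python3 -c "
from h import *
o,M=st(); print(np.round(o['joint_torque'],1),M[2]); go([458,144,165]); go([458,140,100])"
```

```text
t27.90 p [480.5 230.1 186.2] xaz 13.7 tilt 23.97 az 13.7 w 30.0 q [ 0.477  0.249  2.132 -0.271  0.366  2.042] F [-0.4 -0.8 -2.8] M [-0.09  0.39 -0.01]
[  0.  -38.9 -22.   -0.3  -1.8  -1.4] [ 4.06264180e-01  3.87701669e-04 -9.13755583e-01]
tool delta mm [-47.3  78.3   2.2] units [-0.946  1.567  0.044]
tool delta mm [-74.6  82.2  61.2] units [-1.491  1.644  1.224]
```

```bash
python3 -c "
from h import *
go([464,126,140])"; python3 -m crank '[{"travel":[-0.2,0.4,0],"turn":0},{"travel":[-0.3,0.45,0.1],"turn":0},{"travel":[-0.35,0.45,0.15],"turn":0},{"travel":[-0.35,0.4,0.2],"turn":0},{"travel":[0,0.1,0.1],"turn":0},{"travel":[0,0,0],"turn":0}]' >/dev/null; python3 -c "
from h import *
o,M=st(); go([464,126,140]); print(M.T@[0,0,-1]); shot('wrist','w6'); shot('side','d6')"
```

```text
tool delta mm [-56.   97.2  25.7] units [-1.121  1.945  0.514]
 t28.50 p [459.7 129.4 126.8] xaz 13.6 tilt 23.53 az 13.6 w 29.9 q [ 0.254  0.311  2.278 -0.047  0.142  1.633] F [ 0.2 -1.1 -2.8] M [-0.04  0.41 -0.02]
tool delta mm [  8.4   4.4 -10.7] units [ 0.168  0.087 -0.214]
[-3.99251076e-01  8.50178925e-05  9.16841628e-01]
```

View pics/w6.png

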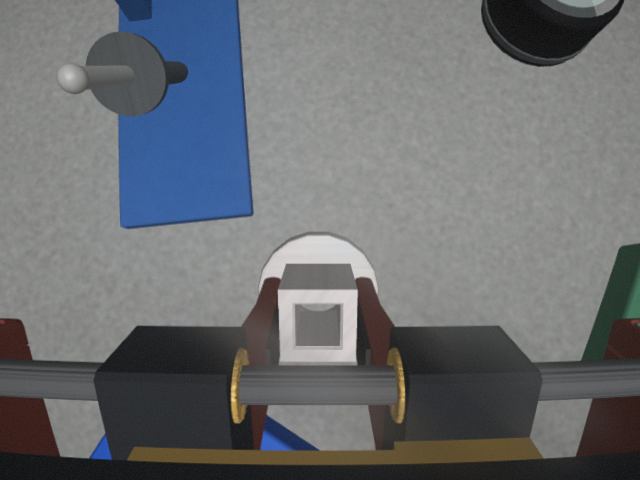

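View pics/d6.png

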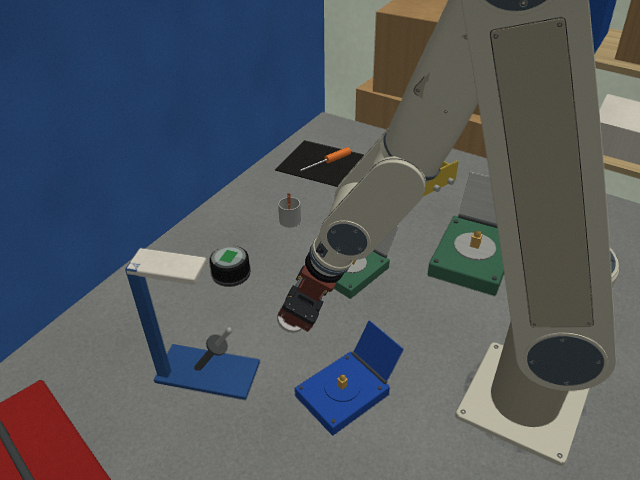

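```bash
python3 -m crank '[{"travel":[-0.13,0,0.32],"turn":0},{"travel":[-0.13,0,0.32],"turn":0},{"travel":[-0.13,0,0.32],"turn":0},{"travel":[-0.13,0,0.32],"turn":0}]' >/dev/null; python3 -c "
from h import *
o,M=st(); print(M.T@[0,0,-1])"
```

```text
t29.00 p [473.8 137.3  85.5] xaz 13.8 tilt 21.19 az 13.0 w 29.8 q [ 0.266  0.428  2.237 -0.134  0.108  1.728] F [-0.3  0.3 -2.5] M [-0.08  0.34 -0.05]
[-0.36145324 -0.00452518  0.93237926]
```

```bash
python3 -m crank '[{"travel":[-0.25,0.05,0.28],"turn":0},{"travel":[-0.25,0.05,0.28],"turn":0},{"travel":[-0.25,0.03,0.28],"turn":0}]' >/dev/null; python3 -c "
from h import *
o,M=st(); print(M.T@[0,0,-1])"
```

```text
t29.30 p [469.6 132.3  58.9] xaz 13.8 tilt 18.47 az 11.6 w 29.9 q [ 0.261  0.488  2.225 -0.17   0.108  1.759] F [-0.2  0.9 -3.1] M [-0.05  0.29  0.03]
[-0.31658134 -0.01135104  0.94849745]
```

```bash
python3 -m crank '[{"travel":[-0.18,0.04,0.18],"turn":0},{"travel":[-0.18,0.04,0.15],"turn":0}]' >/dev/null; python3 -c "
from h import *
o,M=st(); print(M.T@[0,0,-1])"
```

```text
t29.50 p [464.3 127.5  47.8] xaz 13.8 tilt 17.15 az 10.8 w 29.9 q [ 0.255  0.511  2.225 -0.184  0.108  1.768] F [-0.  -0.4 -2. ] M [-0.02  0.3   0.03]
[-0.29458418 -0.01479175  0.95551105]
```

```bash
python3 -m crank '[{"travel":[-0.1,0.02,0.12],"turn":0},{"travel":[-0.06,0.02,0.1],"turn":0}]' >/dev/null; python3 -c "
from h import *
o,M=st(); print(M.T@[0,0,-1])"
```

```text
t29.70 p [463.  125.2  40.6] xaz 13.8 tilt 16.42 az 10.2 w 30.0 q [ 0.252  0.527  2.222 -0.193  0.108  1.774] F [ 0.3  0.1 -2.4] M [-0.    0.21  0.02]
[-0.28213586 -0.01675005  0.95922823]
```

```bash
python3 -m crank '[{"travel":[-0.05,0.01,0.1],"turn":0},{"travel":[-0.03,0.01,0.08],"turn":0}]' >/dev/null; python3 -c "
from h import *
o,M=st(); print(M.T@[0,0,-1]); shot('side','d7')
im=cv2.imread('pics/d7.png'); cv2.imwrite('pics/d7c.png',cv2.resize(im[230:400,230:400],None,fx=3.5,fy=3.5,interpolation=cv2.INTER_CUBIC))"
```

```text
t29.90 p [466.  125.2  36. ] xaz 13.7 tilt 16.20 az 9.9 w 29.8 q [ 0.251  0.54   2.214 -0.202  0.107  1.782] F [-1.5  4.4 15.6] M [1.03 0.25 0.19]
[-0.27846314 -0.01767715  0.96028423]
```

View pics/d7c.png

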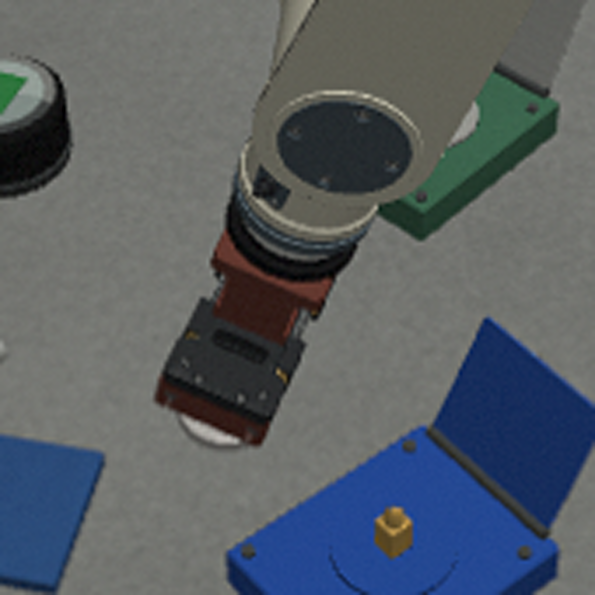

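```bash
python3 -m crank '[{"travel":[0,0,0],"turn":0},{"travel":[0,0,0],"turn":0},{"travel":[0,0,0],"turn":0},{"travel":[0,0,0],"turn":0}]' 0.2; python3 -c "
from h import *
o,M=st(); shot('wrist','w8'); shot('side','d8')"
```

```text
t: 30.35
ee_pos: [468.1, 125.8, 37.0]
orientation: [-3.072, -0.366, -0.445]
ft_force: [0.1, 0.8, 0.4]
width: 52.6
 t30.35 p [468.1 125.8  37. ] xaz 13.7 tilt 16.41 az 10.0 w 52.6 q [ 0.251  0.539  2.212 -0.202  0.107  1.782] F [0.1 0.8 0.4] M [ 0.02  0.13 -0.03]
```

View pics/w8.png

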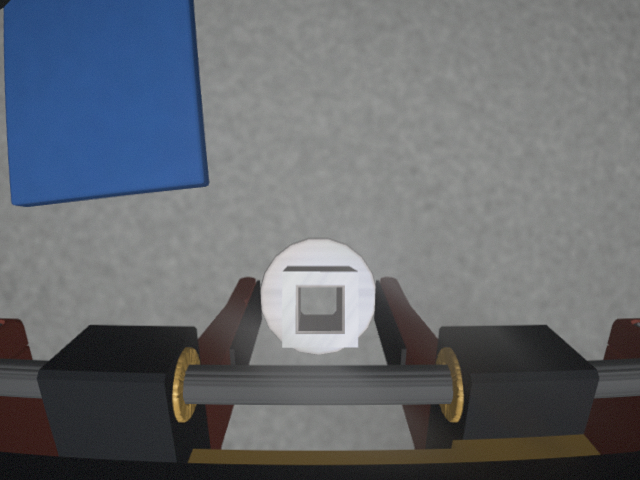

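Run:
```python
from h import *
np.set_printoptions(precision=1,suppress=True)
im=cv2.imread('pics/w8.png'); cv2.imwrite('pics/w8c.png',cv2.resize(im[225:365,250:390],None,fx=4,fy=4,interpolation=cv2.INTER_CUBIC))
f=lambda x,y:(x,y)
p=atz('w8',[(282,271),(357,271),(282,347),(358,347)],46); print(p, p.mean(0))
p=atz('w8',[(297,286),(344,286),(297,333),(344,333)],46); print(p, p.mean(0))
print('skirt',atz('w8',[(319,296)],10))
o,M=st(); print(M[:,2],M[:,1])
```

```text
[[485.6 144.3  46. ]
 [492.4 115.7  46. ]
 [456.5 137.3  46. ]
 [463.3 108.2  46. ]] [474.4 126.4  46. ]
[[481.2 137.2  46. ]
 [485.5 119.3  46. ]
 [463.2 132.9  46. ]
 [467.5 114.9  46. ]] [474.4 126.1  46. ]
skirt [[474.7 126.   10. ]]
 t30.45 p [468.  125.8  37. ] xaz 13.7 tilt 16.40 az 10.0 w 52.5 q [ 0.3  0.5  2.2 -0.2  0.1  1.8] F [-0.1  0.1  0.7] M [-0.   0.1  0. ]
[ 0.3  0.  -1. ] [ 0.2 -1.   0. ]
```

View pics/w8c.png

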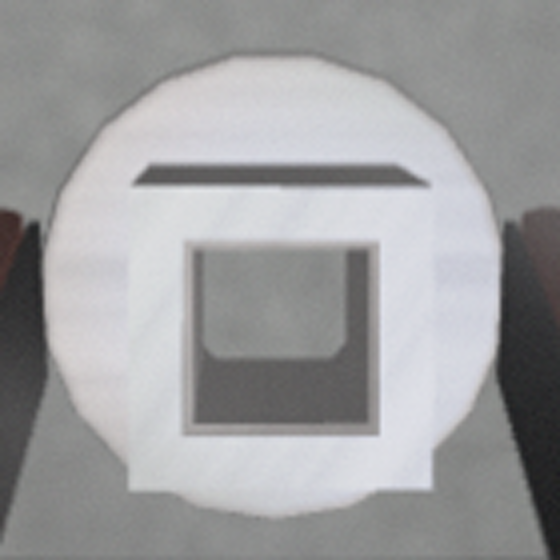

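```bash
python3 -m crank '[{"travel":[0.1,0,0.09],"turn":0},{"travel":[0,0,0],"turn":0}]' >/dev/null; python3 -c "
from h import *
o,M=st()"
python3 -m crank '[{"travel":[0,0,0],"turn":0},{"travel":[0,0,0],"turn":0},{"travel":[0,0,0],"turn":0},{"travel":[0,0,0],"turn":0},{"travel":[0,0,0],"turn":0}]' -1; python3 -c "
from h import *
o,M=st()"
```

```text
t30.65 p [474.5 127.2  33.9] xaz 13.7 tilt 16.43 az 10.0 w 52.6 q [ 0.25   0.551  2.198 -0.197  0.109  1.777] F [-0.1 -0.5  0.4] M [-0.01  0.19 -0.04]
t: 31.15
ee_pos: [474.5, 127.3, 33.7]
orientation: [-3.072, -0.365, -0.445]
ft_force: [-0.5, 0.5, -1.6]
width: 29.6
 t31.15 p [474.5 127.3  33.7] xaz 13.7 tilt 16.42 az 10.0 w 29.6 q [ 0.251  0.551  2.198 -0.197  0.109  1.777] F [-0.5  0.5 -1.6] M [0.08 0.13 0.01]
```

Run:
```python
from sim import *
np.set_printoptions(precision=2,suppress=True)
o,M=st()
Kc,k1,r,t=load('w8'); Rm=R.from_rotvec(r).as_matrix(); c=-Rm.T@t
o8=np.array([468,125.8,37.0]); off=c-o8; print('cam off',off)
for z in (150,190):
    _,d=ray('w8',[[320,130]]); d=d[0]; C=np.array([487,-151.5,60])-d*((60-(z+off[2]))/d[2]); P=C-off; print(z,P, ik(P,M,[-.3,.1,2,.3,.4,1.2])); go(P)
```

```text
t31.15 p [474.5 127.3  33.7] xaz 13.7 tilt 16.42 az 10.0 w 29.6 q [ 0.25  0.55  2.2  -0.2   0.11  1.78] F [-0.5  0.5 -1.6] M [0.08 0.13 0.01]
cam off [ 31.18  10.23 159.93]
150 [ 383.06 -172.95  150.  ] (array([-0.59,  0.22,  2.27,  0.44,  0.48,  0.38]), np.float64(1.4210854715202004e-13))
tool delta mm [-120.7  272.8 -151.8] units [-2.42  5.46 -3.04]
190 [ 371.41 -174.75  190.  ] (array([-0.61,  0.11,  2.26,  0.36,  0.6 ,  0.44]), np.float64(1.7053025658242404e-13))
tool delta mm [-120.7  272.5 -193.5] units [-2.41  5.45 -3.87]
```

```bash
python3 -m crank '[{"travel":[0.1,0,-0.4],"turn":0},{"travel":[0.15,0,-0.7],"turn":0},{"travel":[-0.2,0.5,-0.6],"turn":0},{"travel":[-0.4,0.8,-0.4],"turn":0},{"travel":[-0.4,0.8,-0.3],"turn":0},{"travel":[-0.4,0.85,-0.25],"turn":0},{"travel":[-0.4,0.85,-0.2],"turn":0},{"travel":[-0.4,0.85,-0.1],"turn":0},{"travel":[-0.3,0.8,0],"turn":0},{"travel":[0,0,0],"turn":0},{"travel":[0,0,0],"turn":0}]'; python3 -c "
from h import *
o,M=st(); shot('wrist','w9')"
```

```text
t: 32.25
ee_pos: [387.9, -181.0, 152.2]
orientation: [-3.073, -0.373, -0.445]
ft_force: [-0.3, 0.2, -2.7]
width: 30.2
 t32.25 p [ 387.9 -181.   152.2] xaz 14.0 tilt 16.38 az 9.8 w 30.2 q [-0.599  0.222  2.252  0.424  0.498  0.373] F [-0.3  0.2 -2.7] M [-0.04  0.23  0.02]
```

View pics/w9.png

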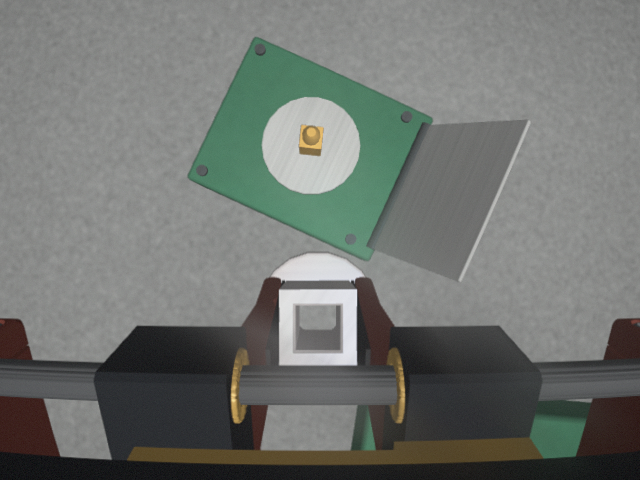

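Run:
```python
from h import *
im=cv2.imread('pics/w9.png'); cv2.imwrite('pics/w9c.png',cv2.resize(im[115:165,285:340],None,fx=12,fy=12,interpolation=cv2.INTER_CUBIC))
```

```text
(no output)
```

View pics/w9c.png

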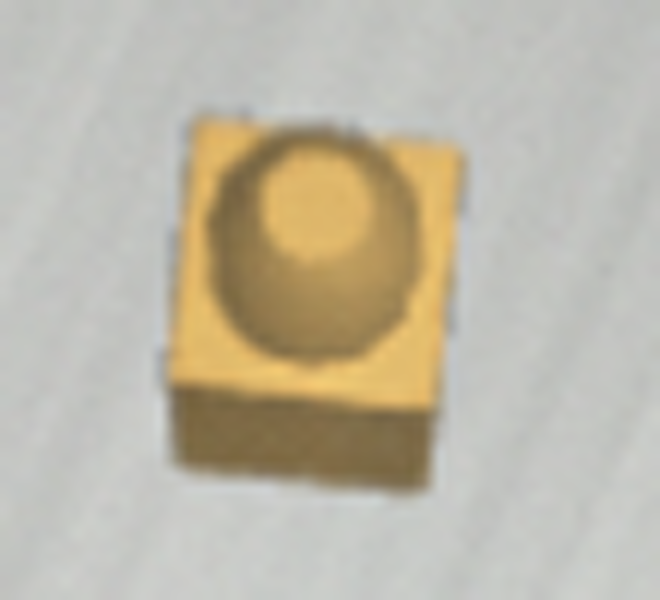

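Run:
```python
from h import *
np.set_printoptions(precision=2,suppress=True)
c=lambda x,y:(285+x/12,115+y/12)
p=atz('w9',[c(195,118),c(462,148),c(435,410),c(172,383)],56); print(p,p.mean(0))
for i in range(4):
    d=p[(i+1)%4]-p[i]; print(np.linalg.norm(d),np.degrees(np.arctan2(d[1],d[0]))%90)
print('nose',atz('w9',[c(317,205)],67))
# disc ellipse
im=cv2.imread('pics/w9.png'); hsv=cv2.cvtColor(im,cv2.COLOR_BGR2HSV)
m=((hsv[...,1]<60)&(hsv[...,2]>120)).astype(np.uint8); m[:, :255]=0; m[:,366:]=0; m[:90]=0; m[200:]=0
n,l,s,ce=cv2.connectedComponentsWithStats(m); k=1+np.argmax(s[1:,4]); cn,_=cv2.findContours((l==k).astype(np.uint8),cv2.RETR_EXTERNAL,cv2.CHAIN_APPROX_NONE)
e=cv2.fitEllipse(max(cn,key=len)); print(e)
q=atz('w9',max(cn,key=len).reshape(-1,2).astype(float),34); (x,y),r=cv2.minEnclosingCircle(q[:,:2].astype(np.float32)); print('disc',x,y,r,q.mean(0))
# cover boss yaw in hand: top corners z at?
o,M=st()
# boss top corners px in image
b=np.array([(279,289),(357,289),(279,365),(357,365)],float)
print('boss angle from jaw', np.degrees(np.arctan2(M[1,1],M[0,1]))%90)
```

```text
[[ 493.84 -146.05   56.  ]
 [ 495.81 -160.93   56.  ]
 [ 481.07 -162.98   56.  ]
 [ 479.   -148.39   56.  ]] [ 487.43 -154.59   56.  ]
15.009218679386601 7.568172370808085
14.88898097522431 7.9111953215317214
14.729128394541071 8.083613872348948
15.025769696744241 8.978516894479414
nose [[ 487.62 -154.54   67.  ]]
((310.54327392578125, 145.28475952148438), (97.38560485839844, 98.04800415039062), 107.17689514160156)
disc 487.5361633300781 -154.15916442871094 36.28233337402344 [ 487.55 -154.08   34.  ]
 t32.30 p [ 388.4 -180.7  152.4] xaz 14.1 tilt 16.41 az 9.7 w 29.8 q [-0.6   0.22  2.25  0.42  0.5   0.37] F [ 1.2 -0.4 -1.8] M [-0.07  0.21  0.02]
boss angle from jaw 13.751095260925993
```

Run:
```python
from sim import *
np.set_printoptions(precision=2,suppress=True)
im=cv2.imread('pics/w9.png'); cv2.imwrite('pics/w9d.png',cv2.resize(im[245:375,260:380],None,fx=4.5,fy=4.5,interpolation=cv2.INTER_CUBIC))
o,M=st()
p=atz('w9',[(279,289),(357,289),(357,365),(279,365),(318,328)],152.3+12.3); print(p,p[:4].mean(0))
M2=M@Rz(.1); print('y',M2[:,1],'az',np.degrees(np.arctan2(M2[1,1],M2[0,1]))%90)
for z in (115,79.7,67.7): print(ik(np.array([487.5,-154.4,z]),M2,[-.3,.3,2,.3,.3,1.2]))
```

```text
t32.30 p [ 388.4 -180.7  152.4] xaz 14.1 tilt 16.41 az 9.7 w 29.8 q [-0.6   0.22  2.25  0.42  0.5   0.37] F [ 1.2 -0.4 -1.8] M [-0.07  0.21  0.02]
[[ 398.68 -163.13  164.6 ]
 [ 405.72 -192.21  164.6 ]
 [ 377.13 -199.29  164.6 ]
 [ 370.17 -170.03  164.6 ]
 [ 387.63 -181.21  164.6 ]] [ 387.92 -181.17  164.6 ]
y [ 0.14 -0.99 -0.01] az 8.254181524382872
(array([-0.42,  0.39,  2.12,  0.4 ,  0.42,  0.66]), np.float64(3.410605131648481e-13))
(array([-0.42,  0.47,  2.13,  0.49,  0.34,  0.56]), np.float64(1.8561380942768746e-13))
(array([-0.42,  0.5 ,  2.13,  0.53,  0.31,  0.52]), np.float64(8.25600035386475e-12))
```

View pics/w9d.png

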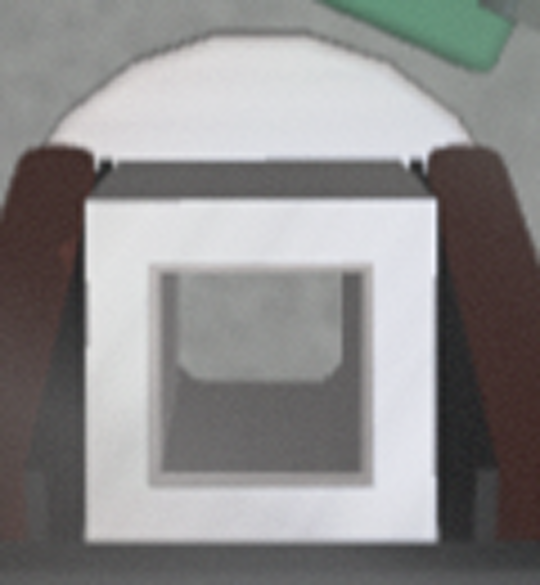

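```bash
python3 -m crank '[{"travel":[0,0,0],"turn":0.6},{"travel":[0,0,0],"turn":0.4},{"travel":[0,0,0],"turn":0}]' >/dev/null; python3 -c "
from h import *
o,M=st(); print('jaw az',np.degrees(np.arctan2(M[1,1],M[0,1]))%90, 'y_z',M[2,1]); go([487.9,-154.0,118])"
```

```text
t32.60 p [ 387.7 -176.5  151.5] xaz 8.2 tilt 16.26 az 10.5 w 30.1 q [-0.59   0.221  2.255  0.423  0.497  0.479] F [ 0.1  0.9 -1.8] M [-0.03  0.3  -0.01]
jaw az 8.399411557182717 y_z -0.010859039689581542
tool delta mm [88.9 -7.2 60.9] units [ 1.778 -0.145  1.218]
```

```bash
python3 -m crank '[{"travel":[0.5,-0.04,0.3],"turn":0},{"travel":[0.5,-0.04,0.3],"turn":0},{"travel":[0.45,-0.04,0.3],"turn":0},{"travel":[0.3,-0.03,0.25],"turn":0},{"travel":[0,0,0],"turn":0},{"travel":[0,0,0],"turn":0}]' >/dev/null; python3 -c "
from h import *
o,M=st(); print('jaw az',np.degrees(np.arctan2(M[1,1],M[0,1]))%90, 'y_z',M[2,1]); go([487.9,-154.0,118]);go([487.9,-154.0,100]); shot('wrist','w10'); shot('side','d10')"
```

```text
t33.20 p [ 488.2 -143.7  118.8] xaz 9.3 tilt 16.08 az 11.8 w 29.7 q [-0.401  0.383  2.116  0.382  0.438  0.675] F [-1.1 -0.  -2.6] M [-0.03  0.29  0.07]
jaw az 9.50482672597002 y_z -0.011559753459228505
tool delta mm [-2.1 10.1  0.1] units [-0.042  0.202  0.001]
tool delta mm [-7.1 10.3 17.4] units [-0.141  0.206  0.347]
```

View pics/w10.png

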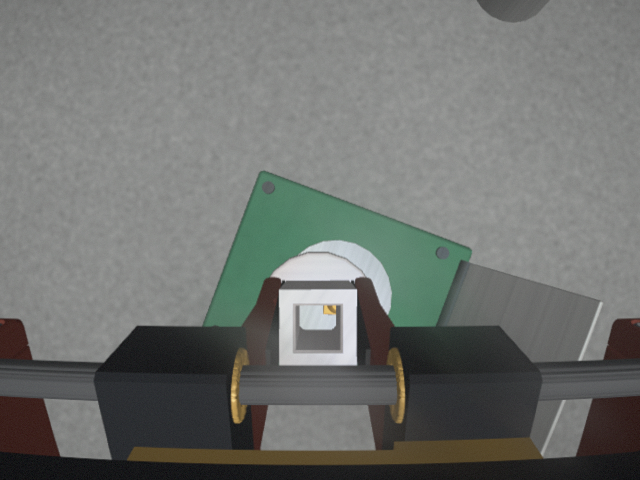

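```bash
python3 -m crank '[{"travel":[-0.03,0.1,0],"turn":0.12},{"travel":[-0.03,0.1,0],"turn":0.12},{"travel":[0,0,0],"turn":0},{"travel":[0,0,0],"turn":0}]' >/dev/null; python3 -c "
from h import *
o,M=st(); print('jaw az',np.degrees(np.arctan2(M[1,1],M[0,1]))%90, 'y_z',M[2,1]); go([487.9,-154.0,118]);go([487.9,-154.0,100]); shot('wrist','w11')
im=cv2.imread('pics/w11.png'); cv2.imwrite('pics/w11c.png',cv2.resize(im[245:375,260:380],None,fx=4.5,fy=4.5,interpolation=cv2.INTER_CUBIC))"
```

```text
t33.70 p [ 484.7 -156.3  119.1] xaz 7.6 tilt 16.14 az 11.5 w 29.9 q [-0.43   0.384  2.114  0.391  0.444  0.669] F [-0.6 -0.3 -3.4] M [-0.05  0.23 -0.01]
jaw az 7.873182348821814 y_z -0.018082263485474374
tool delta mm [ 3.1 -1.8  2. ] units [ 0.061 -0.037  0.04 ]
tool delta mm [-1.9 -1.5 19.3] units [-0.039 -0.03   0.386]
```

View pics/w11c.png

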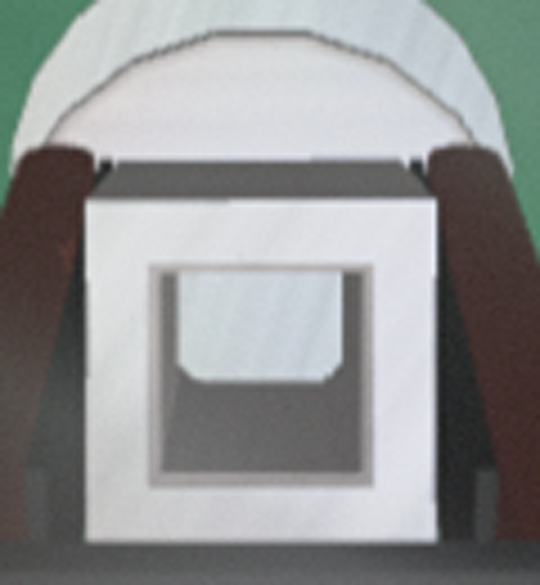

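```bash
python3 -m crank '[{"travel":[-0.015,-0.02,0.15],"turn":0},{"travel":[-0.015,-0.02,0.1],"turn":0},{"travel":[0,0,0],"turn":0},{"travel":[0,0,0],"turn":0}]' >/dev/null; python3 -c "
from h import *
o,M=st(); print('jaw az',np.degrees(np.arctan2(M[1,1],M[0,1]))%90, 'y_z',M[2,1]); go([487.9,-154.0,104]);go([487.9,-154.0,95])"
```

```text
t34.15 p [ 486.4 -153.7  105.4] xaz 7.6 tilt 16.12 az 11.5 w 29.7 q [-0.423  0.413  2.118  0.416  0.412  0.648] F [-0.2 -0.7 -2.5] M [-0.03  0.18 -0.03]
jaw az 7.857447249472074 y_z -0.018212069364285793
tool delta mm [1.  0.6 1.7] units [0.021 0.011 0.034]
tool delta mm [-1.5  0.7 10.3] units [-0.029  0.014  0.207]
```

```bash
python3 -m crank '[{"travel":[-0.025,0.007,0.16],"turn":0},{"travel":[-0.045,0,0.16],"turn":0},{"travel":[0,0,0],"turn":0},{"travel":[0,0,0],"turn":0}]'; python3 -c "
from h import *
o,M=st(); print('jaw az',np.degrees(np.arctan2(M[1,1],M[0,1]))%90, 'y_z',M[2,1]); go([487.9,-154.0,80])"
```

```text
t: 34.55
ee_pos: [487.5, -153.3, 87.1]
orientation: [-3.067, -0.207, -0.431]
ft_force: [-0.4, -0.2, -2.9]
width: 30.2
 t34.55 p [ 487.5 -153.3   87.1] xaz 7.6 tilt 16.09 az 11.6 w 30.2 q [-0.421  0.453  2.121  0.459  0.373  0.603] F [-0.4 -0.2 -2.9] M [-0.06  0.23 -0.03]
jaw az 7.8807882711499815 y_z -0.018457807247661908
tool delta mm [-1.7  0.9  6.9] units [-0.034  0.017  0.139]
```

```bash
python3 -m crank '[{"travel":[-0.02,0.008,0.09],"turn":0},{"travel":[-0.02,0.008,0.09],"turn":0},{"travel":[0,0,0],"turn":0}]'; python3 -c "
from h import *
o,M=st(); print('jaw az',np.degrees(np.arctan2(M[1,1],M[0,1]))%90, 'y_z',M[2,1]); go([487.9,-154.0,75])"
```

```text
t: 34.85
ee_pos: [488.4, -154.0, 77.3]
orientation: [-3.067, -0.207, -0.431]
ft_force: [0.5, 1.4, -3.0]
width: 30.2
 t34.85 p [ 488.4 -154.    77.3] xaz 7.6 tilt 16.10 az 11.5 w 30.2 q [-0.421  0.475  2.122  0.486  0.353  0.573] F [ 0.5  1.4 -3. ] M [-0.01  0.2  -0.02]
jaw az 7.881118647923998 y_z -0.018203321666083325
tool delta mm [-1.1 -0.   2.1] units [-0.021 -0.001  0.042]
```

```bash
python3 -m crank '[{"travel":[-0.025,0,0.06],"turn":0},{"travel":[-0.02,0,0.06],"turn":0},{"travel":[0,0,0],"turn":0}]'; python3 -c "
from h import *
o,M=st(); print('jaw az',np.degrees(np.arctan2(M[1,1],M[0,1]))%90, 'y_z',M[2,1]); go([487.9,-154.0,67.5])"
```

```text
t: 35.15
ee_pos: [487.9, -154.0, 70.4]
orientation: [-3.067, -0.207, -0.431]
ft_force: [-0.1, -0.1, -2.8]
width: 29.9
 t35.15 p [ 487.9 -154.    70.4] xaz 7.6 tilt 16.11 az 11.5 w 29.9 q [-0.422  0.489  2.124  0.51   0.338  0.548] F [-0.1 -0.1 -2.8] M [ 0.    0.3  -0.01]
jaw az 7.876117106619873 y_z -0.01807840545964826
tool delta mm [-0.8  0.   2.8] units [-0.016  0.     0.056]
```

```bash
python3 -m crank '[{"travel":[-0.012,0,0.045],"turn":0},{"travel":[-0.008,0,0.03],"turn":0},{"travel":[0,0,0],"turn":0}]'; python3 -c "
from h import *
o,M=st(); shot('side','d12'); shot('wrist','w12')
im=cv2.imread('pics/d12.png'); cv2.imwrite('pics/d12c.png',cv2.resize(im[200:310,300:410],None,fx=5,fy=5,interpolation=cv2.INTER_CUBIC))"
```

```text
t: 35.45
ee_pos: [488.4, -153.8, 68.2]
orientation: [-3.067, -0.208, -0.435]
ft_force: [0.4, 0.1, -2.3]
width: 29.4
 t35.45 p [ 488.4 -153.8   68.2] xaz 7.6 tilt 16.25 az 11.4 w 29.4 q [-0.422  0.494  2.125  0.524  0.331  0.533] F [ 0.4  0.1 -2.3] M [-0.02  0.25  0.06]
```

View pics/d12c.png

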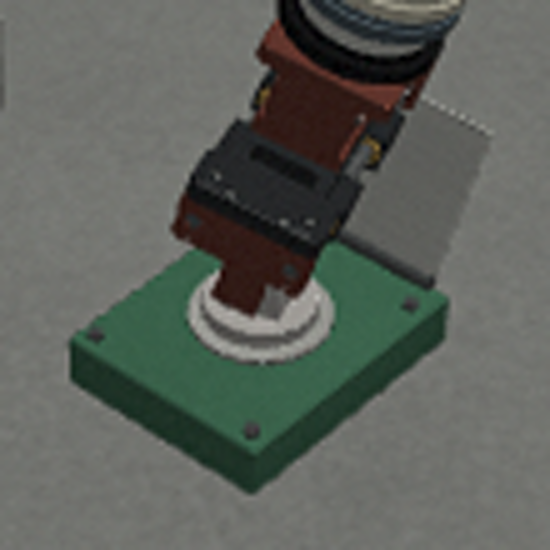

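```bash
python3 -m crank '[{"travel":[-0.012,0,0.035],"turn":0},{"travel":[0,0,0],"turn":0}]'; python3 -c "
from h import *
o,M=st()"
```

```text
t: 35.75
ee_pos: [488.6, -153.6, 67.9]
orientation: [-3.066, -0.209, -0.438]
ft_force: [0.4, 0.2, -3.3]
width: 29.7
 t35.75 p [ 488.6 -153.6   67.9] xaz 7.6 tilt 16.35 az 11.4 w 29.7 q [-0.422  0.495  2.126  0.531  0.329  0.525] F [ 0.4  0.2 -3.3] M [-0.05  0.28  0.02]
```

```bash
python3 -m crank '[{"travel":[-0.02,0,0.06],"turn":0},{"travel":[-0.012,0,0.04],"turn":0}]'; python3 -c "
from h import *
o,M=st()"
```

```text
t: 35.95
ee_pos: [489.2, -153.4, 66.2]
orientation: [-3.066, -0.21, -0.445]
ft_force: [-18.2, 1.7, 42.1]
width: 30.4
 t35.95 p [ 489.2 -153.4   66.2] xaz 7.7 tilt 16.61 az 11.2 w 30.4 q [-0.422  0.499  2.127  0.552  0.322  0.504] F [-18.2   1.7  42.1] M [0.09 1.12 0.01]
```

```bash
python3 -m crank '[{"travel":[0,0,0],"turn":0},{"travel":[0,0,0],"turn":0},{"travel":[0,0,0],"turn":0},{"travel":[0,0,0],"turn":0}]' 0.2; python3 -c "
from h import *
o,M=st(); print(M.T@[0,0,1]); shot('side','d13'); shot('wrist','w13')
im=cv2.imread('pics/d13.png'); cv2.imwrite('pics/d13c.png',cv2.resize(im[200:310,300:410],None,fx=5,fy=5,interpolation=cv2.INTER_CUBIC))"
```

```text
t: 36.35
ee_pos: [490.3, -154.1, 66.9]
orientation: [-3.067, -0.21, -0.449]
ft_force: [0.8, -0.4, -0.2]
width: 52.4
 t36.35 p [ 490.3 -154.1   66.9] xaz 7.7 tilt 16.74 az 10.9 w 52.4 q [-0.422  0.498  2.127  0.553  0.32   0.503] F [ 0.8 -0.4 -0.2] M [0.03 0.09 0.05]
[ 0.28768988 -0.01523147 -0.95760249]
```

View pics/w13.png

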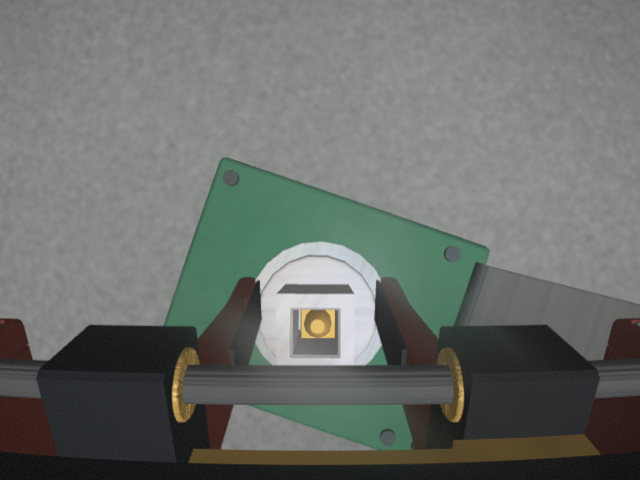

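View pics/d13c.png

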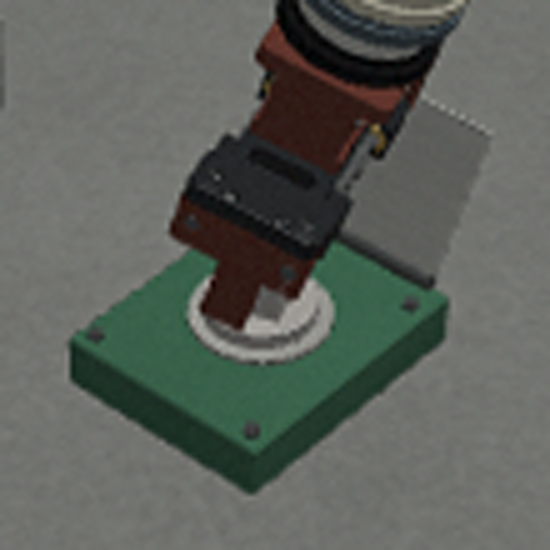

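```bash
python3 -m crank '[{"travel":[0,0,-0.3],"turn":0},{"travel":[0,0,-0.6],"turn":0},{"travel":[-0.2,0,-0.8],"turn":0},{"travel":[-0.5,0,-0.6],"turn":0},{"travel":[-0.6,0,-0.3],"turn":0},{"travel":[-0.6,0,-0.2],"turn":0},{"travel":[0,0,0],"turn":0}]' 0.6; python3 -c "
from h import *
o,M=st(); shot('side','d14'); shot('wrist','w14'); shot('scene','s14')
im=cv2.imread('pics/d14.png'); a=cv2.resize(im[200:310,300:410],None,fx=5,fy=5,interpolation=cv2.INTER_CUBIC); cv2.imwrite('pics/d14c.png',a)"
```

```text
t: 37.15
ee_pos: [357.0, -174.1, 176.0]
orientation: [-3.067, -0.214, -0.445]
ft_force: [-0.0, -0.0, 0.3]
width: 70.3
 t37.15 p [ 357.  -174.1  176. ] xaz 7.8 tilt 16.57 az 10.9 w 70.3 q [-0.64   0.126  2.291  0.405  0.564  0.465] F [-0.  -0.   0.3] M [ 0.01  0.15 -0.  ]
```

View pics/w14.png

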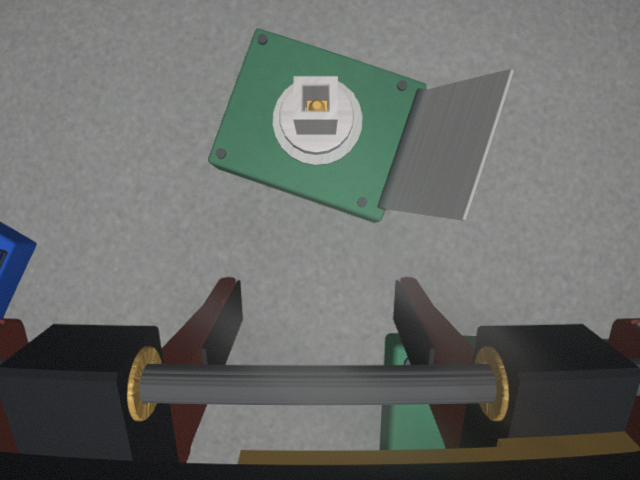

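View pics/d14c.png

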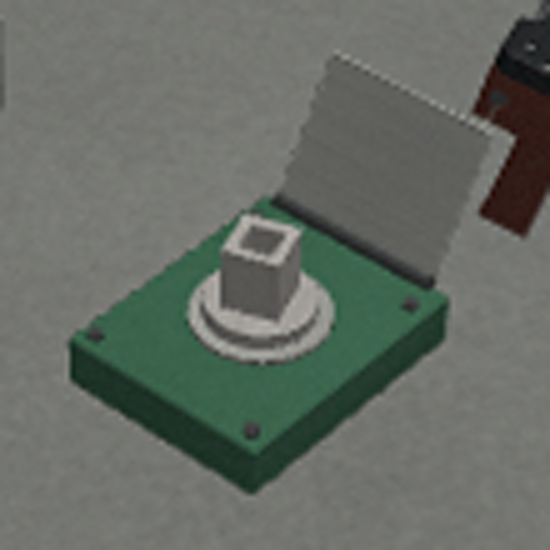

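View pics/s14.png

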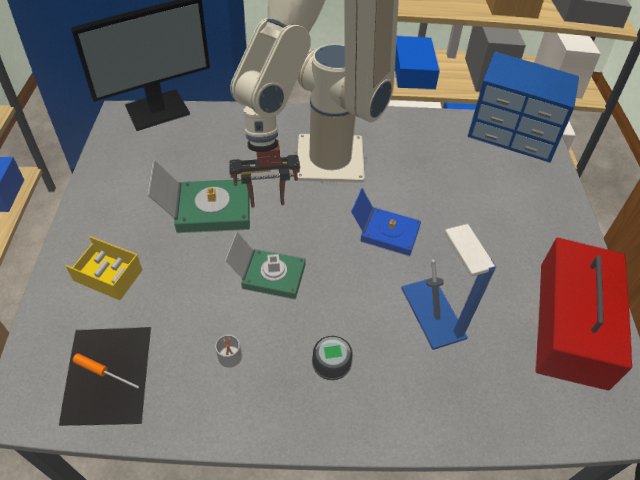

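Run:
```python
from h import *
np.set_printoptions(precision=1,suppress=True)
im=cv2.imread('pics/w14.png'); cv2.imwrite('pics/w14c.png',cv2.resize(im[65:175,260:375],None,fx=5.2,fy=5.2,interpolation=cv2.INTER_CUBIC))
a=np.radians(8.1)
def pt(x,y,z): return [487.5+np.cos(a)*x-np.sin(a)*y,-154.4+np.sin(a)*x+np.cos(a)*y,z]
for b in (34,46):
  for f in ('w14','d14'):
    print(b,f,proj(f,[pt(sx*15,sy*15,b+46) for sx,sy in((1,1),(1,-1),(-1,-1),(-1,1))]).tolist() if 0 else proj(f,[pt(sx*15,sy*15,b+46) for sx,sy in((1,1),(1,-1),(-1,-1),(-1,1))]))
D=lambda x,y:(300+x/5,200+y/5)
print('seen side top corners',D(240,213),D(301,235),D(281,265),D(220,243))
```

```text
34 w14 [[294.4  76.8]
 [338.6  76.6]
 [338.7 119.9]
 [294.1 120.1]]
34 d14 [[344.  249.3]
 [348.6 241.9]
 [360.2 245. ]
 [355.8 252.5]]
46 w14 [[293.   68.9]
 [339.3  68.7]
 [339.5 114. ]
 [292.8 114.2]]
46 d14 [[344.1 245.5]
 [348.7 238.1]
 [360.4 241.2]
 [355.9 248.6]]
seen side top corners (348.0, 242.6) (360.2, 247.0) (356.2, 253.0) (344.0, 248.6)
```

View pics/w14c.png

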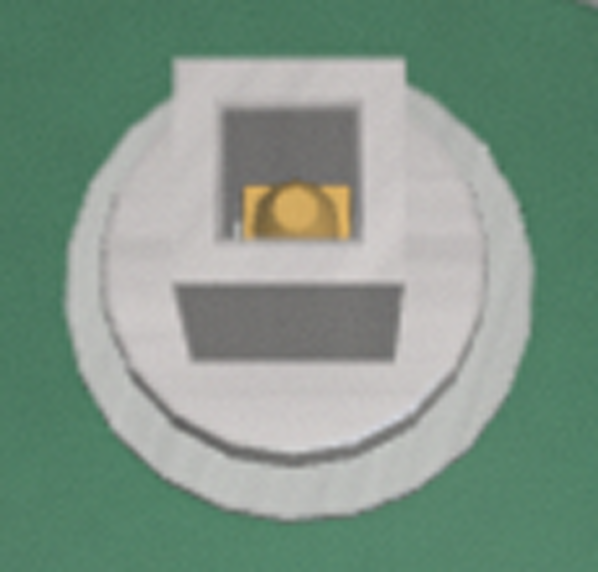

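```bash
python3 -c "
from h import *
st(); print(workorder.close_job())"
```

```text
t37.30 p [ 360.7 -175.2  176.4] xaz 7.9 tilt 16.68 az 10.6 w 70.5 q [-0.636  0.13   2.285  0.405  0.562  0.468] F [-0.2 -0.5  0.2] M [-0.03  0.11  0.03]
the job is handed in; nothing more can be done
None
```

The cover sits boss-up over the brass stub of the small green rig, fully home on the seat and released. I handed the job in at about 37 s. No verdict came back.

**What I did**
- **Tilting the tool:** I pushed the arm against its reach and wrist limits so the gripper could come in along the leaning peg.
- **Unhooking:** I gripped the boss, raised the cover upslope and drew it off the peg.
- **Extra set-down:** I put the cover down flat on the bench once and gripped it again so that I could hold it upright. The task did not ask for this.
- **Fitting:** I measured the stub's angle in the wrist camera at about 8° and turned the cover to match. It slid over the square with no upward force at the 12 mm step, so I did not have to turn it to find the drop.

**Last checks**
- **Seating:** I pressed until the seat pushed back with about 42 N up and 18 N sideways, through the held cover, then let go. In the wrist and side pictures the boss's top corners fall within about 2 pixels of the fully-home position. They do not match the position 12 mm higher.
- **Bystanders:** The tachograph and the cup look unmoved in the scene picture, and the gripper was clear of everything.

**Doubts**
- **Elbow joint (3):** it read down to 0.086 rad while I tilted the tool, against a stated lower limit of 0.09.
- **Wrist joint (5):** it read down to 0.107 rad, against a stated limit of 0.11.
- Those limits may be rounded figures, and I cannot tell whether the readings count as passing the range.

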